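# Sort out the master gauges on the inspection bench

### The job

The three steel masters were put back on each other's wooden rest plates. Swap them round so that each stands upright in the middle of the plate of its own outline: the ring on the round plate, the square block on the square plate, the hexagon on the hexagonal plate. Use the empty black rubber mat as the halfway spot for one of them, standing it near the middle of the mat and letting go; let none of them tip over.

Things in the scene. Friction and masses are not known exactly. Their poses are not given: they have to be found in the camera images.
- ring_c (a point): setting ring: plain steel ring, outer diameter 56 mm, bore 30 mm, 44 mm tall; steel, about 0.55 kg, standing upright on a plate at the start, axis z up; this point is its centre, half-way up
- block_c (a point): square block: plain steel prism 38 x 38 mm, 56 mm tall, a small dark round mark on top and on two opposite sides; steel, about 0.55 kg, standing upright on a plate at the start, axis z up; this point is its centre, half-way up; x and y are square to its side faces
- hexagon_c (a point): hexagon: plain steel six-sided prism, 44 mm across flats (51 mm across corners), 44 mm tall, a small dark round mark on top; steel, about 0.55 kg, standing upright on a plate at the start, axis z up; this point is its centre, half-way up; x is square to one pair of its flats (the others lie 60 degrees round on either side)
- plate_round: round wooden rest plate with cork inlay, diameter 100 mm, flat; fixed, does not move; 10 mm thick, origin at the centre of its underside (on the bench, z = 0), so its top is 10 mm above the origin
- plate_square: square wooden rest plate with cork inlay, 88 x 88 mm, flat; fixed, does not move; 10 mm thick, origin at the centre of its underside (on the bench, z = 0), so its top is 10 mm above the origin; x and y are square to its edges
- plate_hex: hexagonal wooden rest plate with cork inlay, 92 mm across flats, flat; fixed, does not move; 10 mm thick, origin at the centre of its underside (on the bench, z = 0), so its top is 10 mm above the origin
- mat: black rubber mat, 130 mm (its x) by 90 mm (its y), 6 mm thick, fixed, empty at the start; origin at the centre of its underside (z = 0 on the bench)
There are look-alikes about, which are no part of the job. Of the things like the mat, leave any that is green or orange; of the rest the smaller one is meant.

How it is judged:
By the outcome, as a careful person would: the job done as asked, in the order asked, and still so for the second after the job is handed in, with the robot touching nothing.
It also fails if it takes over 106 s, if anything falls off the work surface, if the arm or the gripper's body presses on something with over 40 N, if the wrist force passes 120 N, or if a joint passes its speed limit or range.

### The arm

A 7-joint arm with a two-finger parallel gripper is mounted at the origin on the work surface. World frame = base frame: x ahead of the robot, y to its left, z up, the work surface at z = 0. Lengths are in m, angles in rad, forces in N, time in s.
With the tool pointing down it reaches from about 0.35 to 0.9 m from the base axis. Payload 8.1 kg.
Tool frame: the origin (TCP) lies on the centre line of the jaws, within the pads' length; the fingertips stand 14 mm ahead of it and the grasp point (between the pads) lies 5 mm behind it (arm.tip_reach is the distance from the TCP to the fingertips, in m); z points along the fingers, y is the direction in which the jaws open and shut (so a half turn about z gives the same grasp; the last joint's range is limited). The gripper opens to 92 mm and grips with 3 to 60 N. Pads are 19 mm wide; open, the fingers measure 130 mm over their backs; the gripper's body (75 mm by 190 mm) begins 47 mm behind the grasp point.
Start: joints at [1.146, 0.434, 0.025, 1.573, -0.012, 1.134, -0.075], TCP at [0.198, -0.593, 0.209] pointing down, gripper open.
Joint ranges: [-2.62, 2.62], [-0.44, 2.09], [-1.27, 1.32], [0.08, 2.57], [-1.32, 4.46], [0.12, 2], [-2.74, 2.74]. Speed limits (rad/s): [2.22, 2.22, 3.01, 3.01, 3.14, 3.14, 3.14].

### API

Orientations are given as a rotation vector (axis times angle).
In Python, from cell import sensors, vision, arm, nets gives the robot as it stands.
- The arm moves only by the shell command python3 -m handwheel 'ROWS' [FORCE]. ROWS is JSON, a list of rows, each an object of numbers: "tx", "ty", "tz": the shift along the tool's x, y, z in cm; "wx", "wy", "wz": the turn, a rotation vector about the tool's x, y, z in degrees; "claw": the opening, from 0 (shut) to 1 (fully open). A call has 1 to 12 rows; each row is the pose to reach, as a shift and turn from the pose commanded when the call began, along the tool's axes at that moment; what a row does not reach only later rows make up. A row lasts 1/12 s, in which the tool goes at most 41.7 mm and 7.16 degrees, less where a joint would pass 70% of its speed; a pose out of reach is approached as far as the arm can. A call with a gripper value outside its range is refused whole. The fingers move at their own pace and stop on an object; FORCE is the grip in N (left out, the last holds). Time passes only in rows, so rows that repeat a pose let the fingers close. It gives the time, the measured TCP pose, the force and the opening at its end, in the units of the state.
- sensors.observe(): the state, without advancing time (a new reading comes with each control period).
- vision.get_image(name): name is "scene" or "top"; returns (picture, depth): 400x640x3 uint8, blue, green, red; 400x640 float32, m along the optical axis (not along the pixel's ray), 0 where there is no reading.
- vision.camera_model(name): a dict with "K" (3x3 intrinsics, pixels), "k1" (the pictures are not rectified: a ray, as slopes to the right and down, at radius r is drawn at 1 + k1 r^2 times it, then the intrinsics apply), "xyz" and "attitude" of the camera in the world. Camera axes: x right, y down, z forward; pixel columns grow to the right and rows downward; lengths in m; the calibration is good to about 2 mm. A picture is of the moment at which its call begins. camera_model takes no time and is no camera call.
- arm.sign_off(): hands the job in, once; it reports no verdict.
Trained networks look in the newest picture that a camera, given by its name, has taken for a name from the list of things; names that differ only in an ending like _2 or _b are one class to them, and where a whole thing is asked for, a point or a joint stands for the part that bears it (a point fixed in the world has none). Each returns a list of dicts, best first, with "score" (0 to 1); they miss things now and then, are a little off and sometimes report something else, mostly with a low value. They report only what shows in the picture. A call takes as long as a camera call. They do not tell look-alikes from the thing itself.
- nets.cut_out(label, camera): "region" (400x640 bool, what is visible of it) and "uv" ([column, row] in pixels, amid what is visible of it).
The state is a dict: "clock": time; "joints": joint angles; "dq": joint speeds; "joint_efforts": joint torques, N m; "position": TCP position; "ee_rot": TCP orientation; "force": force on the tool from outside, world axes, zero at the start; "ft_torque": the same for the moment, N m; "width": opening from 0.0 (shut) to 1.0 (fully open).
Only numpy, scipy, OpenCV 4.12 (cv2) and the standard library are available. Lean on these libraries where they do the work, as an engineer would, in place of code of your own. Each camera call takes 0.05 s, during which the arm holds its last target.

## Working session

There is one attempt and no reset: what is moved stays moved. The work goes in short steps, Python scripts to look and compute and a shell command to move; the robot and the scene stay as the last step left them, time stands still between calls to the robot, and variables do not carry over. Pictures are saved under pics/ and viewed, and the job is handed in when it is done.

```bash
ls; mkdir -p pics; python3 - <<'E'
from cell import sensors, vision, arm, nets
import cv2
s=sensors.observe();print(s)
for n in("scene","top"):
    im,d=vision.get_image(n);cv2.imwrite(f"pics/{n}0.png",im);print(n,vision.camera_model(n))
E
```

```text
pics
{'clock': 0.0, 'joints': array([ 1.1463721 ,  0.43521908,  0.0249661 ,  1.57412665, -0.01162386,
        1.13399165, -0.07511359]), 'dq': array([-7.48114326e-04,  5.11809987e-04, -5.21949809e-05, -8.15255923e-04,
       -3.02660872e-03, -1.06722682e-03,  7.51825517e-04]), 'joint_efforts': array([ 5.39953035e-04, -6.67842722e+01,  9.84982364e-01, -3.14456785e+01,
       -6.06981455e-02,  4.29401826e-02,  9.22934169e-05]), 'position': array([ 0.19746409, -0.59240128,  0.20853591]), 'ee_rot': array([-3.09949507e+00, -5.02956678e-01,  5.87908709e-04]), 'force': array([ 0.01139869,  0.79578523, -0.67168194]), 'ft_torque': array([ 0.02645606,  0.01259594, -0.03176065]), 'width': 0.9996655863176415}
scene {'K': array([[440.5200852 ,   0.        , 327.24545517],
       [  0.        , 440.5200852 , 200.11638108],
       [  0.        ,   0.        ,   1.        ]]), 'k1': 0.01596247953908912, 'xyz': array([ 1.31494005, -0.23213206,  0.6137038 ]), 'attitude': array([-1.72954201, -1.42796251,  0.82059877])}
top {'K': array([[406.60640444,   0.        , 316.44193627],
       [  0.        , 406.60640444, 196.60265035],
       [  0.        ,   0.        ,   1.        ]]), 'k1': -0.027926473118286096, 'xyz': array([ 0.20507366, -0.08187955,  1.1072966 ]), 'attitude': array([-1.99147211,  2.22473306, -0.24929395])}
```

View pics/scene0.png

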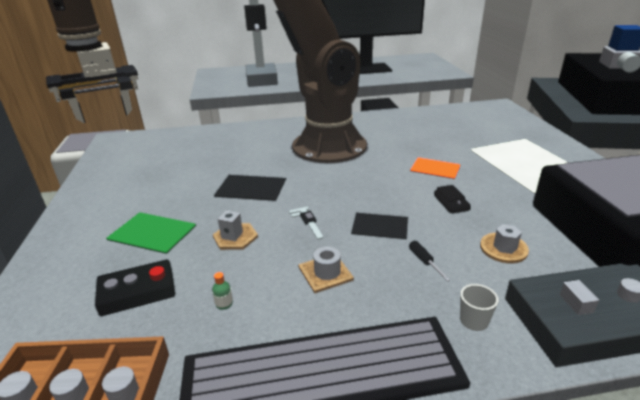

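View pics/top0.png

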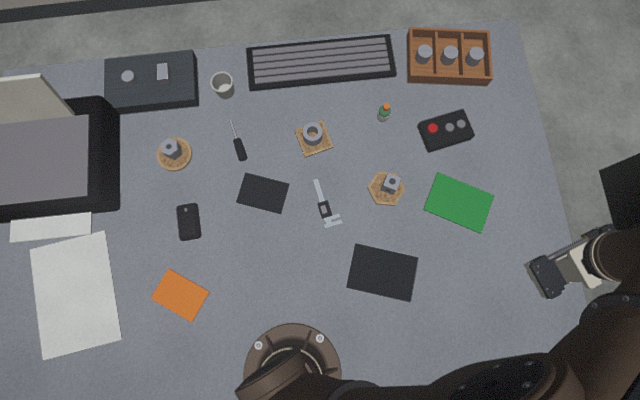

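The scene view shows the ring on the square plate (326,262), the block on the hex plate (230,225) and the hexagon on the round plate (507,238). There are black mats at top-view pixels (262,193) and (383,272), and I'll measure both.

```bash
cat > h.py <<'E'
from cell import sensors, vision, arm, nets
import numpy as np, cv2
from scipy.spatial.transform import Rotation as R
def rays(cam,uv):
    m=vision.camera_model(cam);K=m['K']
    uv=np.atleast_2d(np.asarray(uv,float))
    p=cv2.undistortPoints(uv[:,None,:],K,np.array([m['k1'],0,0,0,0.]))[:,0]
    return np.c_[p,np.ones(len(p))],m
def atz(cam,uv,z):
    r,m=rays(cam,uv);w=R.from_rotvec(m['attitude']).apply(r)
    return m['xyz']+w*((z-m['xyz'][2])/w[:,2])[:,None]
def cloud(cam,mask,d):
    v,u=np.nonzero(mask&(d>0));r,m=rays(cam,np.c_[u,v])
    return R.from_rotvec(m['attitude']).apply(r*d[v,u][:,None])+m['xyz'],np.c_[u,v]
def project(cam,P):
    m=vision.camera_model(cam);Rt=R.from_rotvec(m['attitude']).inv()
    pc=Rt.apply(np.atleast_2d(P)-m['xyz'])
    return cv2.projectPoints(pc,np.zeros(3),np.zeros(3),m['K'],np.array([m['k1'],0,0,0,0.]))[0][:,0]
E
python3 - <<'E'
from h import *
for c in("top","scene"):
    im,d=vision.get_image(c)
    for n in("ring_c","block_c","hexagon_c","plate_round","plate_square","plate_hex","mat"):
        for o in nets.cut_out(n,c)[:4]:
            if o['score']<.3: continue
            p,_=cloud(c,o['region'],d)
            if len(p)<5: continue
            q=np.percentile(p[:,2],[2,50,98])
            top=p[p[:,2]>q[2]-.004]
            hull=atz(c,np.argwhere(o['region'])[:,::-1],{'p':.01,'m':.006}.get(n[0],q[2]))[:,:2].astype(np.float32)
            rc=cv2.minAreaRect(hull*1000)
            print(c,n,round(o['score'],2),np.round(o['uv']),o['region'].sum(),'z',np.round(q,3),'rect',np.round(rc[0],1),np.round(rc[1],1),round(rc[2],1),'topmid',np.round(.5*(top.max(0)+top.min(0)),4))
E
```

```text
top ring_c 0.82 [312. 134.] 344 z [0.013 0.053 0.058] rect [ 616.7 -119.5] [52.2 67.1] 84.1 topmid [ 0.6247 -0.1198  0.0569]
top block_c 0.74 [393. 183.] 305 z [0.011 0.065 0.07 ] rect [ 450.4 -309.1] [42.1 54.2] 56.2 topmid [ 0.4573 -0.3127  0.069 ]
top hexagon_c 0.78 [171. 145.] 334 z [0.012 0.053 0.059] rect [616.5 268.1] [64.1 48. ] 42.2 topmid [0.6249 0.2759 0.0581]
top plate_round 0.85 [177. 161.] 628 z [0.002 0.011 0.016] rect [615.4 275.1] [92.4 99.1] 30.2 topmid [0.6188 0.2769 0.0317]
top plate_square 0.73 [315. 147.] 504 z [0.006 0.011 0.015] rect [ 621.1 -122.1] [90.4 86.3] 14.0 topmid [ 0.6197 -0.1237  0.0151]
top plate_hex 0.98 [383. 192.] 724 z [-0.     0.011  0.032] rect [ 452.3 -307.3] [105.6  94.3] 17.4 topmid [ 0.4568 -0.3109  0.0501]
top mat 0.86 [459. 202.] 2494 z [0.004 0.008 0.012] rect [ 391.6 -502.9] [169.9 120.1] 59.8 topmid [ 0.3894 -0.502   0.0124]
top mat 0.76 [180. 294.] 1669 z [0.002 0.007 0.011] rect [227.2 275.4] [130.6  91.7] 56.6 topmid [0.228  0.2765 0.0102]
top mat 0.65 [262. 189.] 1489 z [0.002 0.007 0.011] rect [478.9  36.1] [132.3  90.7] 69.5 to
[... 729 characters left out ...]
2] rect [ 627.5 -125. ] [95.6 89.7] 14.2 topmid [ 0.6299 -0.1252  0.0103]
scene plate_hex 0.85 [239. 241.] 619 z [-0.001  0.009  0.012] rect [ 468.2 -306.7] [92.9 97.6] 22.3 topmid [ 0.4573 -0.3086  0.0188]
scene mat 0.93 [379. 227.] 1176 z [0.003 0.006 0.008] rect [481.9  33. ] [129.  94.] 70.1 topmid [0.4825 0.0337 0.0065]
scene mat 0.88 [154. 231.] 2183 z [0.002 0.007 0.01 ] rect [ 396.5 -504.7] [176.1 124.8] 60.4 topmid [ 0.3963 -0.5038  0.0083]
scene mat 0.8 [251. 185.] 1456 z [0.002 0.007 0.01 ] rect [ 230.7 -265. ] [176.4 129.1] 70.9 topmid [ 0.2301 -0.2651  0.0086]
scene mat 0.72 [434. 168.] 663 z [0.001 0.005 0.008] rect [233.5 271.9] [128.8  98.7] 55.4 topmid [0.2307 0.2737 0.0071]
```

```bash
python3 - <<'E'
import cv2
im=cv2.imread("pics/top0.png")
cv2.imwrite("pics/top_crop.png",cv2.resize(im[110:310,140:430],None,fx=2.75,fy=2.75,interpolation=cv2.INTER_CUBIC))
E
```

```text
(no output)
```

View pics/top_crop.png

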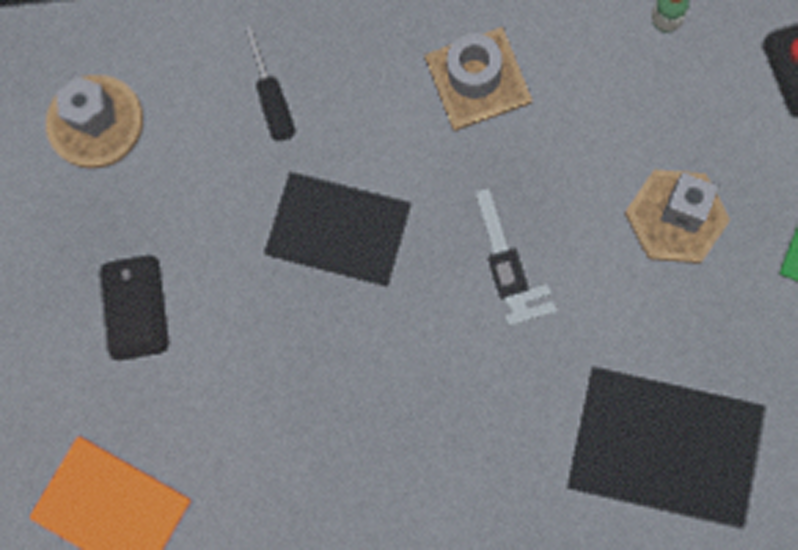

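Mat candidates in the top view:
- (262,193): black, about 130x90 mm.
- (383,272): black, about 175x120 mm.
- (459,202): green.
- (180,294): orange.

The one meant is (262,193), the smaller of the black pair. Its measured size matches, and the enlarged crop confirms it. Next I'll refine the poses by fitting outlines in both cameras.

```bash
cat > fit.py <<'E'
from h import *
from scipy.optimize import minimize
def poly(n,apo,off): # n sides, apothem
    a=np.arange(n)*2*np.pi/n+np.pi/n+off; return apo/np.cos(np.pi/n)*np.c_[np.cos(a),np.sin(a)]
SH={'ring_c':(poly(40,.028,0),.044),'block_c':(poly(4,.019,0),.056),'hexagon_c':(poly(6,.022,0),.044),
'plate_round':(poly(40,.05,0),.01),'plate_square':(poly(4,.044,0),.01),'plate_hex':(poly(6,.046,0),.01),
'mat':(np.array([[.065,.045],[-.065,.045],[-.065,-.045],[.065,-.045]]),.006)}
def hull(c,n,x,y,a,z0):
    P,h=SH[n];Rm=np.array([[np.cos(a),-np.sin(a)],[np.sin(a),np.cos(a)]]);P=P@Rm.T+[x,y]
    uv=project(c,np.vstack([np.c_[P,np.full(len(P),z)] for z in(z0,z0+h)]))
    return cv2.convexHull(uv.astype(np.float32))
def draw(c,n,p,z0,S=4):
    m=np.zeros((400*S,640*S),np.uint8)
    cv2.fillConvexPoly(m,np.round((hull(c,n,*p,z0)+.5)*S*16-8).astype(np.int32),1,shift=4)
    return cv2.resize(m.astype(np.float32),(640,400),interpolation=cv2.INTER_AREA)
def fit(n,masks,p0,z0,ign={}):
    def cost(p):
        c_=0
        for c,m in masks.items():
            d=draw(c,n,p,z0);w=1-ign.get(c,np.zeros_like(d))
            c_+=1-(np.minimum(d,m)*w).sum()/(np.maximum(d,m)*w).sum()
        return c_
    best=None
    for a in np.radians([0,15,30,45,60,75]) if 'rou' not in n and 'ring' not in n else [0]:
        if n=='mat': a=p0[2]
        s=np.array([[0,0,0],[.006,0,.05],[0,.006,.05],[-.004,-.004,.25]])
        r=minimize(cost,[p0[0],p0[1],a],method='Nelder-Mead',options=dict(initial_simplex=s+[p0[0],p0[1],a],xatol=1e-4,fatol=1e-4))
        if best is None or r.fun<best.fun: best=r
    return best
E
python3 - <<'E'
from fit import *
M={c:{} for c in("top","scene")}
g={'ring_c':(.625,-.12),'block_c':(.457,-.313),'hexagon_c':(.625,.275),'plate_round':(.617,.275),'plate_square':(.624,-.123),'plate_hex':(.456,-.308),'mat':(.48,.035,np.radians(-20.))}
for c in M:
    vision.get_image(c)
    for n in g:
        L=[o for o in nets.cut_out(n,c) if np.linalg.norm(o['uv']-project(c,[*g[n][:2],.02])[0])<30 and o['score']>.45]
        if L: M[c][n]=L[0]['region'].astype(np.float32)
on={'plate_round':'hexagon_c','plate_square':'ring_c','plate_hex':'block_c'}
for n in g:
    z0=0 if n[0] in'pm' else .01
    for cs in (("top",),("scene",),("top","scene")):
        ms={c:M[c][n] for c in cs if n in M[c]}
        if not ms: continue
        ign={c:cv2.dilate(M[c][on[n]],np.ones((3,3))) for c in ms if n in on and on[n] in M[c]}
        r=fit(n,ms,g[n],z0,ign)
        print(n,cs,np.round(r.x[:2]*1000,1),round(np.degrees(r.x[2]),1),round(r.fun/len(ms),3))
s=sensors.observe();print(R.from_rotvec(s['ee_rot']).as_matrix().round(3))
E
```

```text
ring_c ('top',) [ 626.1 -119.8] 0.2 0.071
ring_c ('scene',) [ 625.8 -120.9] 3.0 0.046
ring_c ('top', 'scene') [ 626.1 -120. ] 0.5 0.065
block_c ('top',) [ 458.3 -314.5] 61.9 0.079
block_c ('scene',) [ 457.7 -314.8] 69.7 0.067
block_c ('top', 'scene') [ 458.5 -314.7] 64.0 0.078Traceback (most recent call last):
  File "<stdin>", line 16, in <module>
  File "fit.py", line 27, in fit
    r=minimize(cost,[p0[0],p0[1],a],method='Nelder-Mead',options=dict(initial_simplex=s+[p0[0],p0[1],a],xatol=1e-4,fatol=1e-4))
    res = _minimize_neldermead(fun, x0, args, callback, bounds=bounds,
                               **options)
    fxr = func(xr)
    fx = function(np.copy(x), *(wrapper_args + args))
  File "fit.py", line 20, in cost
    d=draw(c,n,p,z0);w=1-ign.get(c,np.zeros_like(d))
  File "fit.py", line 14, in draw
    cv2.fillConvexPoly(m,np.round((hull(c,n,*p,z0)+.5)*S*16-8).astype(np.int32),1,shift=4)
                                   ~~~~^^^^^^^^^^^
  File "fit.py", line 10, in hull
    uv=project(c,np.vstack([np.c_[P,np.full(len(P),z)] for z in(z0,z0+h)]))
  File "h.py", line 16, in project
    m=vision.camera_model(cam);Rt=R.from_rotvec(m['attitude']).inv()
ValueError: time passes only in moves, steps and waits
```

```bash
sed -i 's/vision.camera_model(cam)/CM(cam)/' h.py; sed -i '/^def rays/i import functools\n@functools.lru_cache(None)\ndef CM(c): return vision.camera_model(c)' h.py
cat > run1.py <<'E'
from fit import *
M={c:{} for c in("top","scene")}
g={'hexagon_c':(.625,.275),'plate_round':(.617,.275),'plate_square':(.624,-.123),'plate_hex':(.456,-.308),'mat':(.48,.035,np.radians(-20.)),'ring_c':(.625,-.12),'block_c':(.457,-.313)}
for c in M:
    vision.get_image(c)
    for n in g:
        L=[o for o in nets.cut_out(n,c) if np.linalg.norm(o['uv']-project(c,[*g[n][:2],.02])[0])<30 and o['score']>.45]
        if L: M[c][n]=L[0]['region'].astype(np.float32)
on={'plate_round':'hexagon_c','plate_square':'ring_c','plate_hex':'block_c'}
s=sensors.observe();print(s['clock'],R.from_rotvec(s['ee_rot']).as_matrix().round(3))
for n in list(g)[:5]:
    z0=0 if n[0] in'pm' else .01
    for cs in (("top",),("scene",),("top","scene")):
        ms={c:M[c][n] for c in cs if n in M[c]}
        if not ms: continue
        ign={c:cv2.dilate(M[c][on[n]],np.ones((3,3))) for c in ms if n in on and on[n] in M[c]}
        r=fit(n,ms,g[n],z0,ign)
        print(n,cs,np.round(r.x[:2]*1000,1),round(np.degrees(r.x[2]),1),round(r.fun/len(ms),3),flush=True)
E
python3 run1.py
python3 - <<'E'
import cv2
im=cv2.imread("pics/top0.png")
a=[cv2.resize(im[y-25:y+25,x-25:x+25],(390,390),interpolation=cv2.INTER_CUBIC) for x,y in((391,184),(172,150))]
cv2.imwrite("pics/c2.png",cv2.hconcat(a))
E
```

```text
2.5 [[ 0.949  0.316  0.   ]
 [ 0.316 -0.949 -0.   ]
 [ 0.     0.    -1.   ]]
hexagon_c ('top',) [627.8 276.6] 28.6 0.136
hexagon_c ('scene',) [624.6 274.1] 35.7 0.048
hexagon_c ('top', 'scene') [625.1 274.2] 34.2 0.104
plate_round ('top',) [621.5 277.8] -3.7 0.079
plate_round ('scene',) [616.7 276.7] 5.6 0.104
plate_round ('top', 'scene') [619.7 276.6] 0.4 0.115
plate_square ('top',) [ 622.2 -122. ] 13.1 0.075
plate_square ('scene',) [ 621.8 -125.3] 14.6 0.07
plate_square ('top', 'scene') [ 622.  -123.7] 104.0 0.096
plate_hex ('top',) [ 453.3 -307. ] 49.0 0.052
plate_hex ('scene',) [ 452.3 -308.6] -12.0 0.039
plate_hex ('top', 'scene') [ 453.3 -307.9] -11.9 0.054
mat ('top',) [480.4  35.8] 68.7 0.06
mat ('scene',) [478.8  35.2] 69.0 0.046
mat ('top', 'scene') [479.3  35.4] 69.2 0.055
```

View pics/c2.png

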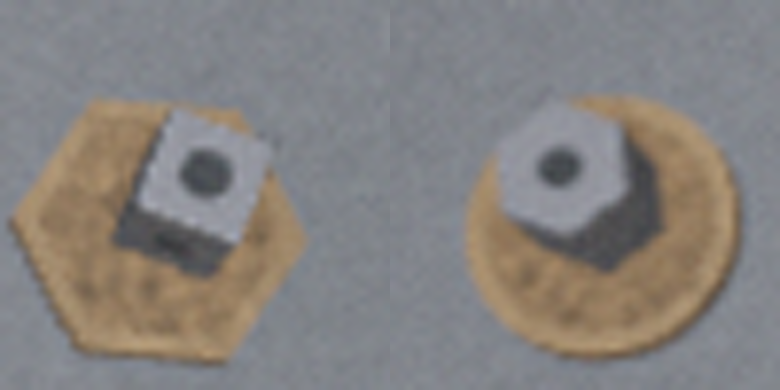

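The crop shows the block's tilted square top at left and the hexagon's top at right, both with dark marks. I'll fit the bright top faces to get the yaw.

```bash
cat > run2.py <<'E'
from fit import *
im=cv2.imread("pics/top0.png").astype(np.float32);g=im.mean(2);sat=im.max(2)-im.min(2)
for n,p,zt in(("block_c",(.458,-.3145),.066),("hexagon_c",(.625,.2745),.054)):
    u,v=project("top",[*p,zt])[0].round().astype(int);print(n,u,v,g[v-8:v+9:4,u-12:u+13:3].round().astype(int).tolist())
    P0=SH[n][0]
    # score: mean inside shrunk (minus mark) minus mean abs gradient alignment: use edge contrast
    G=cv2.GaussianBlur(g,(0,0),.7)
    def inten(sc,x,y,a):
        Rm=np.array([[np.cos(a),-np.sin(a)],[np.sin(a),np.cos(a)]])
        Q=P0*sc;E=np.vstack([Q[i]+(Q[(i+1)%len(Q)]-Q[i])*t for i in range(len(Q)) for t in np.linspace(.1,.9,15)[:,None]])
        uv=project("top",np.c_[E@Rm.T+[x,y],np.full(len(E),zt)]).astype(np.float32)
        return [cv2.remap(q,uv[:,0].copy(),uv[:,1].copy(),cv2.INTER_LINEAR)[:,0] for q in(G,cv2.GaussianBlur(sat,(0,0),.7))]
    def cost(q):
        i=inten(.86,*q);o=inten(1.16,*q)
        return -np.mean(np.minimum(np.abs(i[0]-o[0])+np.abs(i[1]-o[1]),50))+ .5*i[0].std()+.5*i[1].std()
    per=90 if n[0]=='b' else 60
    R_=[]
    for a in np.arange(0,per,10):
        s=np.array([[0,0,0],[.004,0,.05],[0,.004,.05],[-.003,-.003,.15]])+[*p,np.radians(a)]
        r=minimize(cost,s[0],method='Nelder-Mead',options=dict(initial_simplex=s));R_.append((r.fun,*np.round(r.x[:2]*1000,1),round(np.degrees(r.x[2])%per,1)))
    for r in sorted(R_)[:4]: print(r)
E
python3 run2.py
```

```text
block_c 392 181 [[145, 139, 139, 148, 137, 136, 132, 136, 138], [123, 125, 129, 150, 154, 154, 153, 118, 131], [134, 89, 157, 88, 83, 104, 153, 131, 131], [103, 91, 155, 154, 152, 151, 138, 135, 132], [96, 82, 63, 84, 95, 161, 106, 128, 132]]
(np.float64(-38.11236572265625), np.float64(457.1), np.float64(-313.6), np.float64(62.3))
(np.float64(-38.104915618896484), np.float64(457.2), np.float64(-313.6), np.float64(62.3))
(np.float64(-38.10445022583008), np.float64(457.1), np.float64(-313.7), np.float64(62.3))
(np.float64(-38.104164123535156), np.float64(457.1), np.float64(-313.6), np.float64(62.3))
hexagon_c 169 146 [[131, 134, 132, 134, 144, 128, 134, 139, 141], [133, 133, 149, 150, 153, 149, 153, 107, 123], [132, 145, 153, 93, 78, 147, 149, 71, 105], [139, 139, 150, 151, 150, 152, 146, 76, 90], [138, 118, 106, 104, 137, 89, 80, 74, 85]]
(np.float64(-37.6251335144043), np.float64(626.0), np.float64(277.3), np.float64(31.8))
(np.float64(-37.62249755859375), np.float64(626.0), np.float64(277.2), np.float64(32.0))
(np.float64(-37.60854721069336), np.float64(626.1), np.float64(277.3), np.float64(31.8))
(np.float64(-37.60390090942383), np.float64(626.0), np.float64(277.3), np.float64(31.4))
```

```bash
cat > go.py <<'E'
import sys,json
from h import *
s=sensors.observe();Rt=R.from_rotvec(s['ee_rot']);p=s['position']
M=Rt.as_matrix();yaw=np.degrees(np.arctan2(M[1,0],M[0,0]))
print('t',round(s['clock'],2),'p',p.round(4),'yaw',yaw.round(1),'tilt',np.degrees(np.arccos(-M[2,2])).round(2),'F',s['force'].round(1),'w',round(s['width'],3),'q',s['joints'].round(2))
if len(sys.argv)>4:
    x,y,z,a=map(float,sys.argv[1:5]);a=np.radians(a)
    T=R.from_matrix(np.array([[np.cos(a),np.sin(a),0],[np.sin(a),-np.cos(a),0],[0,0,-1]]))
    print('t cm',(Rt.inv().apply(np.array([x,y,z])-p)*100).round(2),'w deg',np.degrees((Rt.inv()*T).as_rotvec()).round(2))
E
python3 go.py .626 -.120 .14 62.5
```

```text
t 2.5 p [ 0.1976 -0.5929  0.2093] yaw 18.4 tilt 0.0 F [ 0.1 -0.2 -0.2] w 0.998 q [ 1.15  0.43  0.02  1.57 -0.01  1.13 -0.08]
t cm [ 55.59 -31.33   6.93] w deg [  0.     0.   -44.07]
```

```bash
python3 -m handwheel '[{"tx":3,"ty":-1.7,"tz":0,"wz":-4},{"tx":6,"ty":-3.4,"tz":0,"wz":-8},{"tx":9.5,"ty":-5.3,"tz":0,"wz":-13},{"tx":13,"ty":-7.3,"tz":0,"wz":-18},{"tx":16.5,"ty":-9.3,"tz":0,"wz":-23},{"tx":20,"ty":-11.3,"tz":0,"wz":-28},{"tx":23.5,"ty":-13.2,"tz":0,"wz":-33},{"tx":27,"ty":-15.2,"tz":0,"wz":-38},{"tx":30.5,"ty":-17.2,"tz":0,"wz":-42},{"tx":34,"ty":-19.2,"tz":0,"wz":-44},{"tx":37.5,"ty":-21.1,"tz":0,"wz":-44},{"tx":41,"ty":-23.1,"tz":0,"wz":-44}]' 40; python3 go.py .626 -.120 .12 62.5
```

```text
t 2.5 p [ 0.1976 -0.5929  0.2093] yaw 18.4 tilt 0.0 F [ 0.1 -0.2 -0.2] w 0.998 q [ 1.15  0.43  0.02  1.57 -0.01  1.13 -0.08]
t cm [ 55.59 -31.33   8.93] w deg [  0.     0.   -44.07]invalid input
```

```bash
python3 -m handwheel '[{"tx":3,"ty":-1.7,"tz":0,"wx":0,"wy":0,"wz":-4,"claw":1}]' 40; python3 go.py
```

```text
clock: 2.58
position: [0.2148, -0.5716, 0.2091]
ee_rot: [3.082, 0.595, -0.006]
force: [-0.5, -0.2, 0.1]
width: 0.996
t 2.58 p [ 0.2148 -0.5716  0.2091] yaw 21.9 tilt 0.27 F [-0.5 -0.2  0.1] w 0.996 q [ 1.12  0.41  0.01  1.61  0.    1.12 -0.07]
```

```bash
python3 -m handwheel '[{"tx":3.5,"ty":-1.7,"tz":0,"wx":0,"wy":0,"wz":-4,"claw":1},{"tx":7,"ty":-3.4,"tz":0,"wx":0,"wy":0,"wz":-8,"claw":1},{"tx":10.5,"ty":-5,"tz":0,"wx":0,"wy":0,"wz":-12,"claw":1},{"tx":14,"ty":-6.7,"tz":0,"wx":0,"wy":0,"wz":-16,"claw":1},{"tx":17.5,"ty":-8.3,"tz":0,"wx":0,"wy":0,"wz":-20,"claw":1},{"tx":21,"ty":-10,"tz":0,"wx":0,"wy":0,"wz":-24,"claw":1},{"tx":24.5,"ty":-11.7,"tz":0,"wx":0,"wy":0,"wz":-28,"claw":1},{"tx":28,"ty":-13.3,"tz":0,"wx":0,"wy":0,"wz":-32,"claw":1},{"tx":31.5,"ty":-15,"tz":0,"wx":0,"wy":0,"wz":-36,"claw":1},{"tx":34,"ty":-16.2,"tz":0,"wx":0,"wy":0,"wz":-40,"claw":1},{"tx":36,"ty":-17.1,"tz":0,"wx":0,"wy":0,"wz":-40,"claw":1},{"tx":36,"ty":-17.1,"tz":0,"wx":0,"wy":0,"wz":-40,"claw":1}]' 40; python3 go.py .626 -.120 .12 62.5
```

```text
clock: 3.58
position: [0.4919, -0.2667, 0.2096]
ee_rot: [-2.68, -1.638, -0.005]
force: [-0.1, 0.6, -0.5]
width: 1.003
t 3.58 p [ 0.4919 -0.2667  0.2096] yaw 62.9 tilt 0.18 F [-0.1  0.6 -0.5] w 1.003 q [ 0.62  0.35 -0.29  1.72  0.11  1.09 -0.18]
t cm [19.15  5.23  9.02] w deg [ 0.06 -0.17  0.35]
```

```bash
python3 -m handwheel '[{"tx":3.4,"ty":0.9,"tz":1,"wx":0,"wy":0,"wz":0,"claw":1},{"tx":6.8,"ty":1.8,"tz":2.5,"wx":0,"wy":0,"wz":0,"claw":1},{"tx":10.2,"ty":2.8,"tz":4,"wx":0,"wy":0,"wz":0,"claw":1},{"tx":13.5,"ty":3.7,"tz":6,"wx":0,"wy":0,"wz":0,"claw":1},{"tx":16.5,"ty":4.5,"tz":7.5,"wx":0,"wy":0,"wz":0,"claw":1},{"tx":18.5,"ty":5,"tz":9,"wx":0,"wy":0,"wz":0,"claw":1},{"tx":19.1,"ty":5.2,"tz":9,"wx":0,"wy":0,"wz":0,"claw":1},{"tx":19.1,"ty":5.2,"tz":9,"wx":0,"wy":0,"wz":0,"claw":1},{"tx":19.1,"ty":5.2,"tz":9,"wx":0,"wy":0,"wz":0,"claw":1}]'; python3 go.py .626 -.120 .030 62.5
```

```text
clock: 4.33
position: [0.6225, -0.128, 0.1197]
ee_rot: [2.687, 1.627, -0.001]
force: [0.3, -0.6, 1.4]
width: 1.001
t 4.33 p [ 0.6225 -0.128   0.1197] yaw 62.4 tilt 0.06 F [ 0.3 -0.6  1.4] w 1.001 q [ 0.32  0.55 -0.3   1.63  0.19  0.99 -0.52]
t cm [ 0.88 -0.06  8.97] w deg [ 0.02  0.06 -0.11]
```

```bash
python3 -m handwheel '[{"tx":0.9,"ty":0,"tz":2,"wx":0,"wy":0,"wz":0,"claw":1},{"tx":0.9,"ty":0,"tz":4,"wx":0,"wy":0,"wz":0,"claw":1},{"tx":0.9,"ty":0,"tz":4,"wx":0,"wy":0,"wz":0,"claw":1},{"tx":0.9,"ty":0,"tz":4,"wx":0,"wy":0,"wz":0,"claw":1}]'; python3 go.py .626 -.120 .030 62.5
python3 - <<'E'
from h import *
im,_=vision.get_image("scene");im2,_=vision.get_image("top")
cv2.imwrite("pics/a1.png",cv2.hconcat([cv2.resize(im[150:300,230:430],(400,300)),cv2.resize(im2[80:200,230:390],(400,300))]))
E
```

```text
clock: 4.67
position: [0.6257, -0.1209, 0.0797]
ee_rot: [2.688, 1.625, -0.003]
force: [0.1, 0.9, -0.5]
width: 1.001
t 4.67 p [ 0.6257 -0.1209  0.0797] yaw 62.3 tilt 0.1 F [ 0.1  0.9 -0.5] w 1.001 q [ 0.3   0.6  -0.29  1.66  0.21  0.91 -0.55]
t cm [ 0.1  -0.01  4.97] w deg [-0.04  0.09 -0.21]
```

View pics/a1.png

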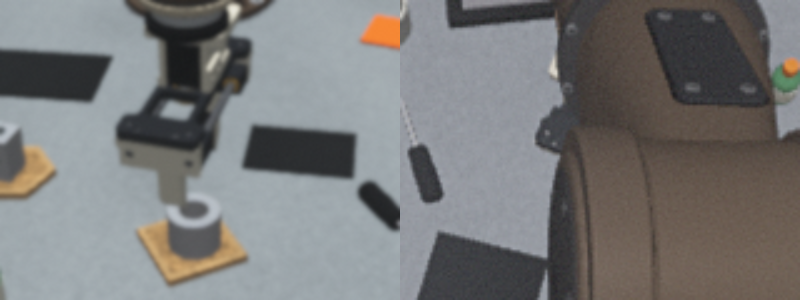

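```bash
python3 - <<'E'
from h import *
s=sensors.observe();p=s['position'];M=R.from_rotvec(s['ee_rot']).as_matrix()
for sg in(1,-1):
    q=p+M[:,1]*sg*.046+M[:,2]*.014
    print(q.round(3),(project("scene",q)[0]-[230,150])*2)
E
```

```text
[ 0.668 -0.142  0.067] [179.52641284 228.37827863]
[ 0.587 -0.099  0.067] [207.24585783 173.32368409]
```

```bash
python3 - <<'E'
from h import *
im,d=vision.get_image("scene")
c=cv2.resize(im[180:300,270:390],(590,590),interpolation=cv2.INTER_CUBIC)
s=sensors.observe();p=s['position'];M=R.from_rotvec(s['ee_rot']).as_matrix()
for sg in(1,-1,0):
    q=p+M[:,1]*sg*.046+M[:,2]*.014
    u=((project("scene",q)[0]-[270,180])*590/120).astype(int);cv2.circle(c,tuple(map(int,u)),4,(0,0,255),-1)
cv2.imwrite("pics/a2.png",c)
for v in range(215,262,5): print(v,[round(float(d[v,u]),3) for u in range(306,346,3)])
E
```

```text
215 [0.735, 0.736, 0.733, 0.735, 0.736, 0.735, 0.735, 0.736, 0.736, 0.77, 0.788, 0.894, 1.107, 1.104]
220 [0.732, 0.733, 0.728, 0.728, 0.726, 0.723, 0.725, 0.721, 0.73, 0.756, 0.775, 0.898, 1.087, 1.088]
225 [0.741, 0.741, 0.737, 0.735, 0.732, 0.731, 0.727, 0.726, 0.734, 0.756, 0.897, 1.067, 1.07, 1.069]
230 [0.754, 0.753, 0.752, 0.748, 0.746, 0.747, 0.743, 0.742, 0.74, 0.76, 1.052, 1.05, 1.054, 1.052]
235 [1.037, 0.76, 0.757, 0.753, 0.75, 0.75, 0.747, 0.745, 0.746, 1.037, 1.037, 1.035, 1.033, 1.033]
240 [1.021, 1.02, 0.794, 0.789, 0.788, 0.79, 1.019, 1.021, 1.019, 1.02, 1.021, 1.022, 1.023, 1.016]
245 [1.005, 1.005, 0.799, 0.797, 0.794, 0.795, 1.004, 1.004, 1.003, 1.004, 1.007, 1.002, 1.0, 1.0]
250 [0.99, 0.991, 0.805, 0.801, 0.801, 0.798, 0.9, 0.905, 0.0, 0.901, 0.901, 0.988, 0.988, 0.989]
255 [0.977, 0.973, 0.975, 0.889, 0.887, 0.901, 0.905, 0.907, 0.903, 0.899, 0.89, 0.886, 0.972, 0.97]
260 [0.963, 0.961, 0.96, 0.878, 0.875, 0.875, 0.873, 0.874, 0.875, 0.875, 0.872, 0.879, 0.955, 0.957]
```

View pics/a2.png

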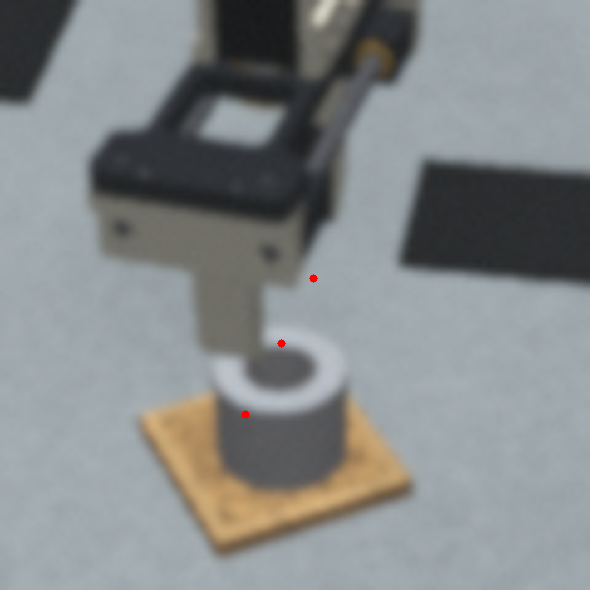

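```bash
python3 - <<'E'
from h import *
im,d=vision.get_image("scene")
m=np.zeros(d.shape,bool);m[238:251,310:324]=True;m&=d<.83
p,uv=cloud("scene",m,d);print(len(p),p.min(0).round(3),p.max(0).round(3),p.mean(0).round(3))
b=p[uv[:,1]>=249];print(b.mean(0).round(3))
m=np.zeros(d.shape,bool);m[196:237,285:340]=True;m&=(d<.8)&(d>0)
p,uv=cloud("scene",m,d);print(p.min(0).round(3),p.max(0).round(3))
s=sensors.observe();print(s['position'],s['clock'])
E
```

```text
180 [ 0.677 -0.16   0.11 ] [ 0.692 -0.135  0.146] [ 0.684 -0.148  0.129]
[ 0.684 -0.148  0.116]
[ 0.64  -0.197  0.145] [ 0.729 -0.102  0.209]
[ 0.6275755  -0.11966212  0.0810239 ] 4.8667
```

```bash
python3 - <<'E'
from h import *
print(arm.tip_reach,[a for a in dir(arm) if a[0]!='_'],[a for a in dir(vision) if a[0]!='_'])
im,d=vision.get_image("scene")
cv2.imwrite("pics/a3.png",im)
m=np.zeros(d.shape,bool);m[238:275,306:328]=True;m&=(d<.85)&(d>.1)
p,uv=cloud("scene",m,d);print(p[:,2].min(),uv.max(0))
s=sensors.observe();print(s['position'],s['clock'],s['joints'])
E
```

```text
0.014 ['PlanningError', 'sign_off', 'tip_reach'] ['camera_model', 'get_image']
0.09745738932208292 [327 253]
[ 0.62753662 -0.11940975  0.08081267] 4.9167 [ 0.29672715  0.59890671 -0.29027135  1.65936366  0.20626992  0.91132522
 -0.55425098]
```

View pics/a3.png

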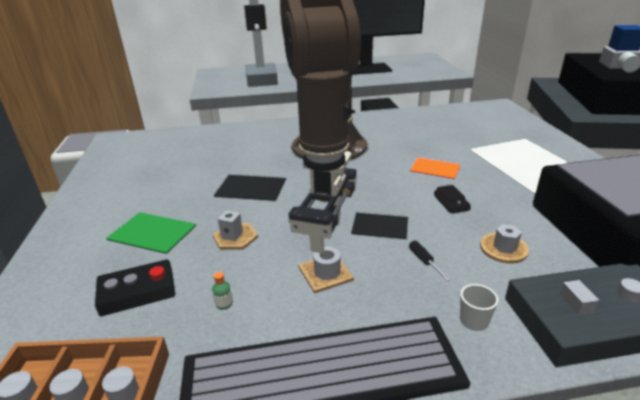

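```bash
python3 - <<'E'
from h import *
c=cv2.imread("pics/scene0.png")[20:140,20:180]
c=cv2.resize(c,(800,600),interpolation=cv2.INTER_CUBIC)
p=np.array([.1975,-.5929,.2093]);M=R.from_rotvec([-3.0995,-.50296,.0006]).as_matrix()
for sg in(.046,.065,-.046,-.065,0):
    for dz in (.014,-.005-.047):
        u=((project("scene",p+M[:,1]*sg+M[:,2]*dz)[0]-[20,20])*5).astype(int);cv2.circle(c,tuple(map(int,u)),4,(0,0,255),-1)
cv2.imwrite("pics/a4.png",c)
E
```

```text
(no output)
```

View pics/a4.png

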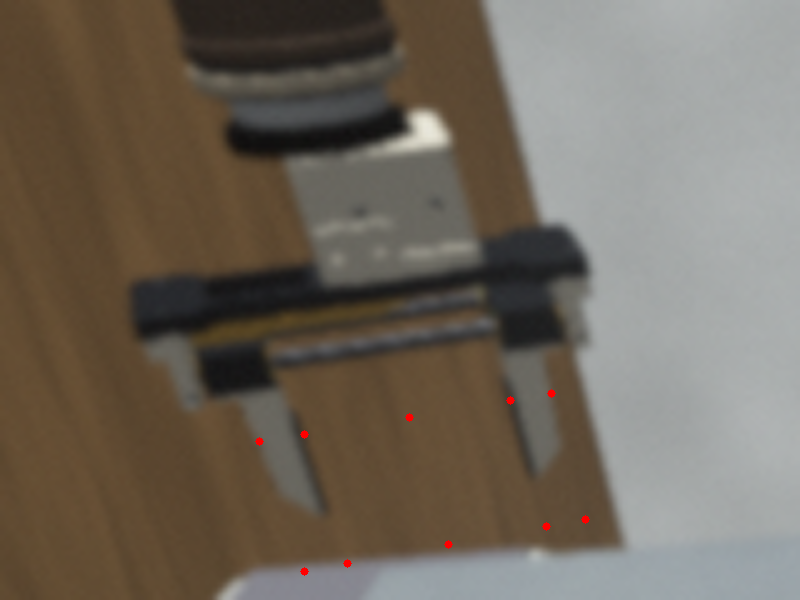

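The fingers in the picture sit about 3 cm higher than the reported TCP implies, while xy agrees. I'll go down partway, where it's safe under either reading, and compare again.

```bash
python3 -m handwheel '[{"tx":0,"ty":0,"tz":1.5,"wx":0,"wy":0,"wz":0,"claw":1},{"tx":0,"ty":0,"tz":3,"wx":0,"wy":0,"wz":0,"claw":1},{"tx":0,"ty":0,"tz":4,"wx":0,"wy":0,"wz":0,"claw":1},{"tx":0,"ty":0,"tz":4,"wx":0,"wy":0,"wz":0,"claw":1},{"tx":0,"ty":0,"tz":4,"wx":0,"wy":0,"wz":0,"claw":1}]'; cat > look.py <<'E'
import sys
from h import *
im,d=vision.get_image("scene")
s=sensors.observe();p=s['position'];M=R.from_rotvec(s['ee_rot']).as_matrix()
u0=project("scene",p)[0].astype(int);x0=max(0,u0[0]-70);y0=max(0,u0[1]-70);
c=cv2.resize(im[y0:y0+120,x0:x0+140],(700,600),interpolation=cv2.INTER_CUBIC)
dz=float(sys.argv[2]) if len(sys.argv)>2 else .03
for col,o in(((0,0,255),0),((0,255,0),dz)):
  for sg in(.046,-.046):
    u=((project("scene",p+M[:,1]*sg*s['width']+M[:,2]*(.014)+[0,0,o])[0]-[x0,y0])*5).astype(int);cv2.circle(c,tuple(map(int,u)),4,col,-1)
cv2.imwrite(sys.argv[1],c);print(p.round(4),s['clock'],s['force'].round(1),s['width'])
E
python3 look.py pics/a5.png
```

```text
clock: 5.33
position: [0.6267, -0.1187, 0.0393]
ee_rot: [-2.686, -1.628, 0.001]
force: [0.3, -0.6, -0.5]
width: 1.002
[ 0.6273 -0.1187  0.0399] 5.3833 [-0.2 -0.1 -0.1] 0.9992752173832873
```

View pics/a5.png

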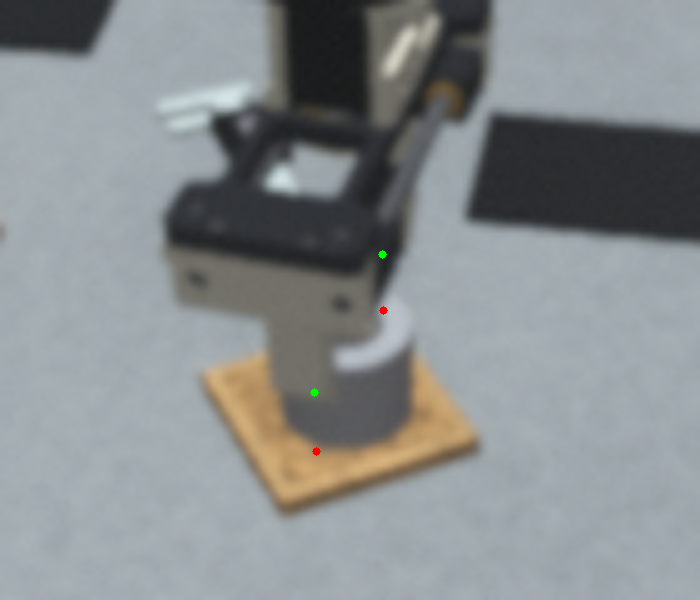

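```bash
python3 -m handwheel '[{"tx":0,"ty":0,"tz":1,"wx":0,"wy":0,"wz":0,"claw":1},{"tx":0,"ty":0,"tz":2,"wx":0,"wy":0,"wz":0,"claw":1},{"tx":0,"ty":0,"tz":2.8,"wx":0,"wy":0,"wz":0,"claw":1},{"tx":0,"ty":0,"tz":2.8,"wx":0,"wy":0,"wz":0,"claw":1},{"tx":0,"ty":0,"tz":2.8,"wx":0,"wy":0,"wz":0,"claw":1}]'; python3 look.py pics/a6.png
```

```text
clock: 5.8
position: [0.6262, -0.1185, 0.0104]
ee_rot: [-2.686, -1.628, 0.002]
force: [-0.8, -0.3, -0.3]
width: 0.998
[ 0.6267 -0.1186  0.011 ] 5.85 [-0.4  0.  -0.1] 0.9946603742804264
```

View pics/a6.png

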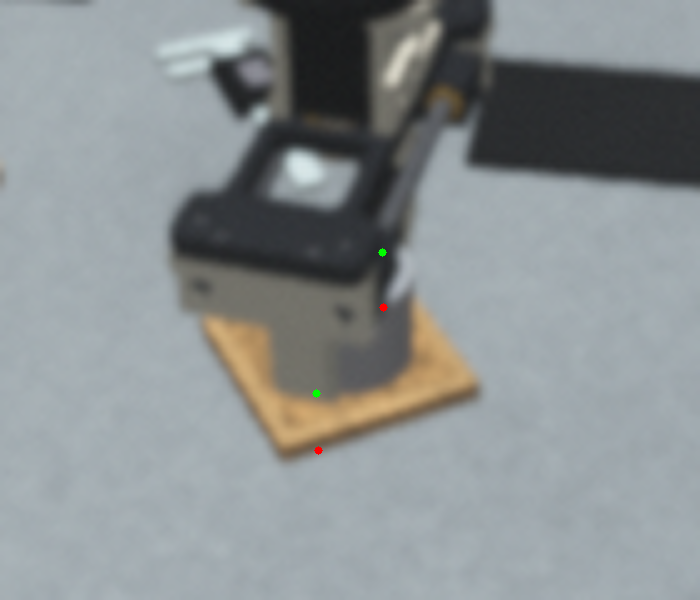

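With the reported z the tips would already be inside the plate, yet there is no contact force. That confirms the z reading is about 30 mm low, so I'll add 30 mm to reported z.

```bash
python3 -m handwheel '[{"tx":0,"ty":0,"tz":0.4,"wx":0,"wy":0,"wz":0,"claw":1},{"tx":0,"ty":0,"tz":0.8,"wx":0,"wy":0,"wz":0,"claw":1},{"tx":0,"ty":0,"tz":0.8,"wx":0,"wy":0,"wz":0,"claw":1}]'; python3 go.py;  python3 -m handwheel '[{"tx":0,"ty":0,"tz":0,"wx":0,"wy":0,"wz":0,"claw":0.7},{"tx":0,"ty":0,"tz":0,"wx":0,"wy":0,"wz":0,"claw":0.6},{"tx":0,"ty":0,"tz":0,"wx":0,"wy":0,"wz":0,"claw":0.3},{"tx":0,"ty":0,"tz":0,"wx":0,"wy":0,"wz":0,"claw":0.3},{"tx":0,"ty":0,"tz":0,"wx":0,"wy":0,"wz":0,"claw":0.3},{"tx":0,"ty":0,"tz":0,"wx":0,"wy":0,"wz":0,"claw":0.3},{"tx":0,"ty":0,"tz":0,"wx":0,"wy":0,"wz":0,"claw":0.3},{"tx":0,"ty":0,"tz":0,"wx":0,"wy":0,"wz":0,"claw":0.3}]' 45; python3 look.py pics/a7.png
```

```text
clock: 6.1
position: [0.6265, -0.1187, 0.0027]
ee_rot: [-2.686, -1.628, 0.001]
force: [0.6, -0.4, -0.4]
width: 0.998
t 6.1 p [ 0.6265 -0.1187  0.0027] yaw 62.4 tilt 0.04 F [ 0.6 -0.4 -0.4] w 0.998 q [ 0.28  0.69 -0.27  1.71  0.24  0.77 -0.59]
clock: 6.77
position: [0.6264, -0.1185, 0.0034]
ee_rot: [-2.686, -1.628, 0.001]
force: [-2.8, 0.2, 2.8]
width: 0.598
[ 0.6265 -0.1185  0.0034] 6.8167 [-3.5  1.6  3.7] 0.5937387225695068
```

View pics/a7.png

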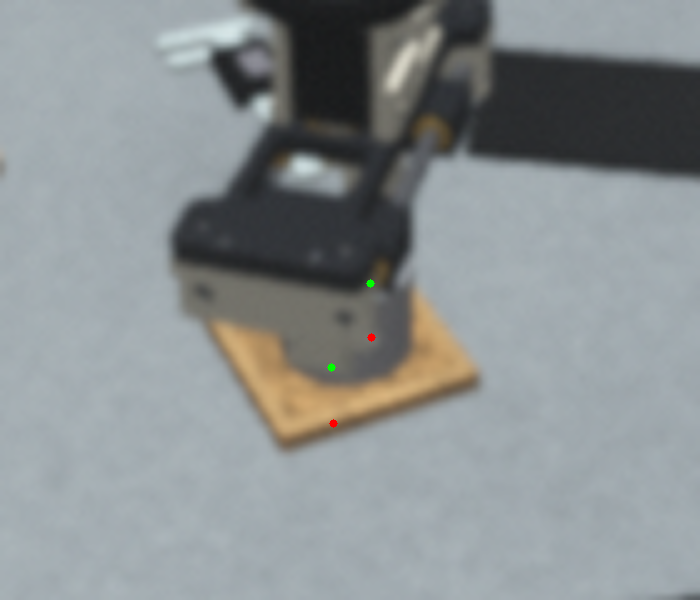

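```bash
python3 -m handwheel '[{"tx":0,"ty":0,"tz":-1,"wx":0,"wy":0,"wz":0,"claw":0.3},{"tx":0,"ty":0,"tz":-3,"wx":0,"wy":0,"wz":0,"claw":0.3},{"tx":0,"ty":0,"tz":-5,"wx":0,"wy":0,"wz":0,"claw":0.3},{"tx":0,"ty":0,"tz":-7,"wx":0,"wy":0,"wz":0,"claw":0.3},{"tx":0,"ty":0,"tz":-7,"wx":0,"wy":0,"wz":0,"claw":0.3},{"tx":0,"ty":0,"tz":-7,"wx":0,"wy":0,"wz":0,"claw":0.3}]'; python3 go.py .4795 .0355 .073 62.4; python3 look.py pics/a8.png
```

```text
clock: 7.32
position: [0.6276, -0.1189, 0.074]
ee_rot: [2.686, 1.627, 0.002]
force: [-0.8, -0.2, -6.9]
width: 0.6
t 7.32 p [ 0.6276 -0.1189  0.074 ] yaw 62.4 tilt 0.12 F [-0.8 -0.2 -6.9] w 0.6 q [ 0.3   0.61 -0.29  1.67  0.21  0.9  -0.56]
t cm [  6.83 -20.27   0.06] w deg [ 0.12 -0.03  0.02]
[ 0.6265 -0.1188  0.0727] 7.3667 [-0.2  0.1 -7.7] 0.5964750898541196
```

View pics/a8.png

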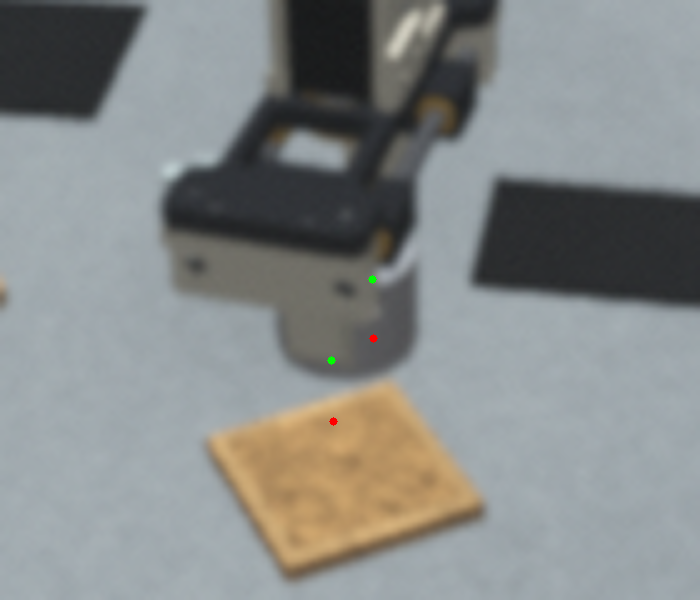

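```bash
python3 -m handwheel '[{"tx":0.5,"ty":-1.5,"tz":0,"wx":0,"wy":0,"wz":0,"claw":0.3},{"tx":1.3,"ty":-4,"tz":0,"wx":0,"wy":0,"wz":0,"claw":0.3},{"tx":2.3,"ty":-7,"tz":0,"wx":0,"wy":0,"wz":0,"claw":0.3},{"tx":3.4,"ty":-10,"tz":0,"wx":0,"wy":0,"wz":0,"claw":0.3},{"tx":4.4,"ty":-13,"tz":0,"wx":0,"wy":0,"wz":0,"claw":0.3},{"tx":5.4,"ty":-16,"tz":0,"wx":0,"wy":0,"wz":0,"claw":0.3},{"tx":6.2,"ty":-18.5,"tz":0,"wx":0,"wy":0,"wz":0,"claw":0.3},{"tx":6.9,"ty":-20.2,"tz":0,"wx":0,"wy":0,"wz":0,"claw":0.3},{"tx":6.9,"ty":-20.2,"tz":2,"wx":0,"wy":0,"wz":0,"claw":0.3},{"tx":6.9,"ty":-20.2,"tz":4,"wx":0,"wy":0,"wz":0,"claw":0.3},{"tx":6.9,"ty":-20.2,"tz":5,"wx":0,"wy":0,"wz":0,"claw":0.3},{"tx":6.9,"ty":-20.2,"tz":5,"wx":0,"wy":0,"wz":0,"claw":0.3}]'; python3 go.py .4795 .0355 0 62.4; python3 look.py pics/a9.png
```

```text
clock: 8.37
position: [0.4773, 0.0355, 0.0206]
ee_rot: [-2.685, -1.627, 0.008]
force: [-0.2, -1.0, -5.3]
width: 0.598
t 8.37 p [0.4773 0.0355 0.0206] yaw 62.4 tilt 0.33 F [-0.2 -1.  -5.3] w 0.598 q [ 0.05  0.49 -0.3   2.1   0.25  0.6  -0.91]
t cm [0.11 0.21 2.06] w deg [-0.27  0.19  0.04]
[0.4783 0.0356 0.0219] 8.4167 [ 0.1  0.4 -4.6] 0.5966209814441623
```

View pics/a9.png

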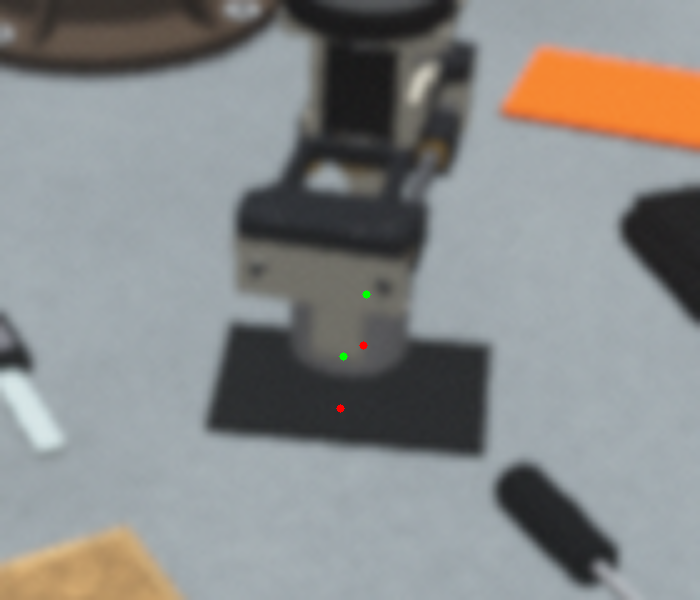

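```bash
python3 -m handwheel '[{"tx":0.1,"ty":0.1,"tz":1,"wx":0,"wy":0,"wz":0,"claw":0.3},{"tx":0.1,"ty":0.1,"tz":1.6,"wx":0,"wy":0,"wz":0,"claw":0.3},{"tx":0.1,"ty":0.1,"tz":1.9,"wx":0,"wy":0,"wz":0,"claw":0.3},{"tx":0.1,"ty":0.1,"tz":2.1,"wx":0,"wy":0,"wz":0,"claw":0.3},{"tx":0.1,"ty":0.1,"tz":2.1,"wx":0,"wy":0,"wz":0,"claw":0.3}]'; python3 go.py .4795 .0355 -.0006 62.4
```

```text
clock: 8.83
position: [0.481, 0.0363, 0.0021]
ee_rot: [-2.687, -1.628, 0.001]
force: [-0.6, 0.1, -5.7]
width: 0.598
t 8.83 p [0.481  0.0363 0.0021] yaw 62.4 tilt 0.02 F [-0.6  0.1 -5.7] w 0.598 q [ 0.03  0.52 -0.29  2.1   0.27  0.55 -0.93]
t cm [-0.14 -0.1   0.27] w deg [-0.02  0.02  0.02]
```

```bash
python3 -m handwheel '[{"tx":0,"ty":0,"tz":0.15,"wx":0,"wy":0,"wz":0,"claw":0.3},{"tx":0,"ty":0,"tz":0.3,"wx":0,"wy":0,"wz":0,"claw":0.3},{"tx":0,"ty":0,"tz":0.3,"wx":0,"wy":0,"wz":0,"claw":0.3}]'; python3 go.py
```

```text
clock: 9.08
position: [0.4814, 0.0364, -0.0006]
ee_rot: [2.687, 1.628, 0.001]
force: [0.6, 0.1, -5.3]
width: 0.595
t 9.08 p [ 0.4814  0.0364 -0.0006] yaw 62.4 tilt 0.03 F [ 0.6  0.1 -5.3] w 0.595 q [ 0.03  0.52 -0.29  2.11  0.27  0.55 -0.94]
```

Still carrying the weight, so I'll lower a bit further.

```bash
python3 -m handwheel '[{"tx":0,"ty":0,"tz":0.1,"wx":0,"wy":0,"wz":0,"claw":0.3},{"tx":0,"ty":0,"tz":0.1,"wx":0,"wy":0,"wz":0,"claw":0.3}]'; python3 go.py;python3 -m handwheel '[{"tx":0,"ty":0,"tz":0.1,"wx":0,"wy":0,"wz":0,"claw":0.3},{"tx":0,"ty":0,"tz":0.1,"wx":0,"wy":0,"wz":0,"claw":0.3}]'; python3 go.py
```

```text
clock: 9.25
position: [0.4814, 0.0364, -0.0007]
ee_rot: [2.686, 1.628, 0.001]
force: [-2.6, -0.8, 9.1]
width: 0.595
t 9.25 p [ 0.4814  0.0364 -0.0007] yaw 62.4 tilt 0.05 F [-2.6 -0.8  9.1] w 0.595 q [ 0.03  0.52 -0.28  2.11  0.28  0.55 -0.94]
clock: 9.42
position: [0.4814, 0.0364, -0.0008]
ee_rot: [2.686, 1.627, 0.001]
force: [-6.6, -1.6, 26.0]
width: 0.593
t 9.42 p [ 0.4814  0.0364 -0.0008] yaw 62.4 tilt 0.08 F [-6.6 -1.6 26. ] w 0.593 q [ 0.03  0.52 -0.28  2.11  0.28  0.54 -0.94]
```

```bash
python3 -m handwheel '[{"tx":0,"ty":0,"tz":-0.15,"wx":0,"wy":0,"wz":0,"claw":0.3},{"tx":0,"ty":0,"tz":-0.15,"wx":0,"wy":0,"wz":0,"claw":0.7},{"tx":0,"ty":0,"tz":-0.15,"wx":0,"wy":0,"wz":0,"claw":1},{"tx":0,"ty":0,"tz":-0.15,"wx":0,"wy":0,"wz":0,"claw":1},{"tx":0,"ty":0,"tz":-0.15,"wx":0,"wy":0,"wz":0,"claw":1},{"tx":0,"ty":0,"tz":-0.15,"wx":0,"wy":0,"wz":0,"claw":1}]'; python3 -m handwheel '[{"tx":0,"ty":0,"tz":-1,"wx":0,"wy":0,"wz":0,"claw":1},{"tx":0,"ty":0,"tz":-3,"wx":0,"wy":0,"wz":0,"claw":1},{"tx":0,"ty":0,"tz":-6,"wx":0,"wy":0,"wz":0,"claw":1},{"tx":0,"ty":0,"tz":-9,"wx":0,"wy":0,"wz":0,"claw":1},{"tx":0,"ty":0,"tz":-10,"wx":0,"wy":0,"wz":0,"claw":1},{"tx":0,"ty":0,"tz":-10,"wx":0,"wy":0,"wz":0,"claw":1},{"tx":0,"ty":0,"tz":-10,"wx":0,"wy":0,"wz":0,"claw":1}]'; python3 look.py pics/b1.png; python3 go.py .4578 -.3142 .10 62.4
```

```text
clock: 9.92
position: [0.4812, 0.0364, -0.0012]
ee_rot: [2.687, 1.628, 0.0]
force: [0.1, -0.1, -0.8]
width: 0.909
clock: 10.5
position: [0.4814, 0.0363, 0.0994]
ee_rot: [2.686, 1.627, 0.002]
force: [0.1, -0.4, -0.1]
width: 0.993
[0.4807 0.0362 0.0985] 10.55 [-0.5 -0.5  0.6] 0.9989399315692563
t 10.55 p [0.4807 0.0362 0.0985] yaw 62.4 tilt 0.03 F [-0.5 -0.5  0.6] w 0.999 q [ 0.09  0.37 -0.35  2.02  0.18  0.78 -0.85]
t cm [-32.12  14.19  -0.14] w deg [-0.01  0.02  0.02]
```

View pics/b1.png

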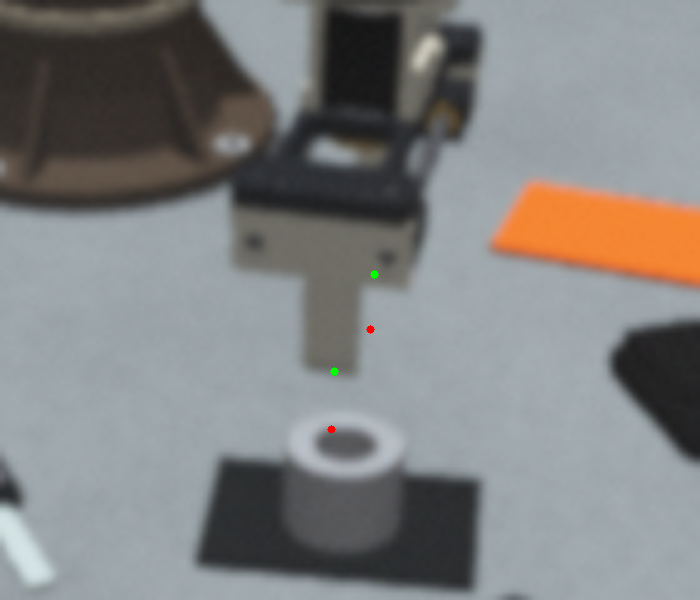

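The ring stands upright near the middle of the mat and is released. Next is the block.

```bash
python3 -m handwheel '[{"tx":-2,"ty":0.9,"tz":0,"wx":0,"wy":0,"wz":0,"claw":1},{"tx":-5,"ty":2.2,"tz":0,"wx":0,"wy":0,"wz":0,"claw":1},{"tx":-8.5,"ty":3.8,"tz":0,"wx":0,"wy":0,"wz":0,"claw":1},{"tx":-12,"ty":5.3,"tz":0,"wx":0,"wy":0,"wz":0,"claw":1},{"tx":-15.5,"ty":6.8,"tz":0,"wx":0,"wy":0,"wz":0,"claw":1},{"tx":-19,"ty":8.4,"tz":0,"wx":0,"wy":0,"wz":0,"claw":1},{"tx":-22.5,"ty":9.9,"tz":0,"wx":0,"wy":0,"wz":0,"claw":1},{"tx":-26,"ty":11.5,"tz":0,"wx":0,"wy":0,"wz":0,"claw":1},{"tx":-29.5,"ty":13,"tz":0,"wx":0,"wy":0,"wz":0,"claw":1},{"tx":-32.1,"ty":14.2,"tz":0,"wx":0,"wy":0,"wz":0,"claw":1},{"tx":-32.1,"ty":14.2,"tz":0,"wx":0,"wy":0,"wz":0,"claw":1},{"tx":-32.1,"ty":14.2,"tz":0,"wx":0,"wy":0,"wz":0,"claw":1}]'; python3 look.py pics/b2.png; python3 go.py .4578 -.3142 .006 62.8
```

```text
clock: 11.55
position: [0.4568, -0.3153, 0.097]
ee_rot: [-2.688, -1.622, 0.003]
force: [-0.6, 0.7, 0.2]
width: 0.998
[ 0.4575 -0.3134  0.0972] 11.6 [-0.1  0.9  0.3] 1.0010998006526257
t 11.6 p [ 0.4575 -0.3134  0.0972] yaw 62.4 tilt 0.17 F [-0.1  0.9  0.3] w 1.001 q [ 0.69  0.46 -0.26  1.86  0.15  0.85 -0.12]
t cm [-0.07  0.09  9.12] w deg [-0.16 -0.03 -0.42]
```

View pics/b2.png

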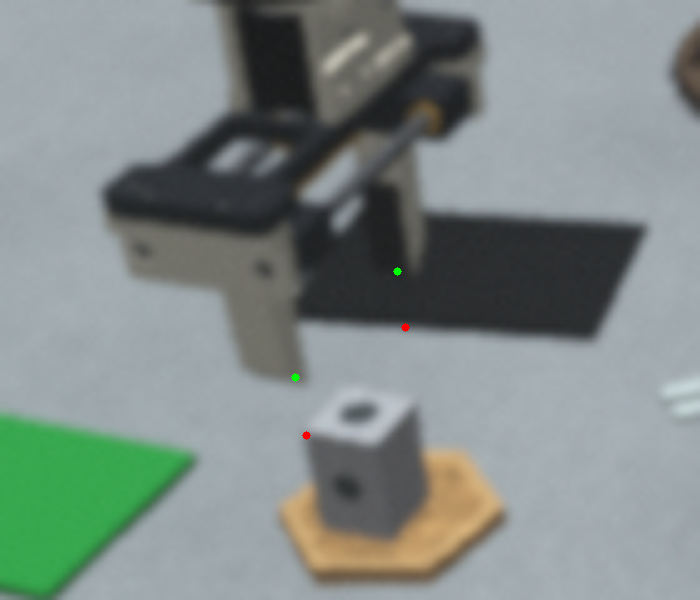

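```bash
python3 -m handwheel '[{"tx":-0.05,"ty":0.1,"tz":2,"wx":0,"wy":0,"wz":-0.4,"claw":1},{"tx":-0.05,"ty":0.1,"tz":4,"wx":0,"wy":0,"wz":-0.4,"claw":1},{"tx":-0.05,"ty":0.1,"tz":6,"wx":0,"wy":0,"wz":-0.4,"claw":1},{"tx":-0.05,"ty":0.1,"tz":8,"wx":0,"wy":0,"wz":-0.4,"claw":1},{"tx":-0.05,"ty":0.1,"tz":9,"wx":0,"wy":0,"wz":-0.4,"claw":1},{"tx":-0.05,"ty":0.1,"tz":9,"wx":0,"wy":0,"wz":-0.4,"claw":1},{"tx":-0.05,"ty":0.1,"tz":9,"wx":0,"wy":0,"wz":-0.4,"claw":1}]'; python3 look.py pics/b3.png; python3 go.py .4578 -.3142 .006 62.8
```

```text
clock: 12.18
position: [0.4591, -0.3135, 0.0086]
ee_rot: [-2.678, -1.639, 0.001]
force: [-0.2, 0.8, 0.4]
width: 0.998
[ 0.4597 -0.3141  0.0094] 12.2333 [ 0.  -1.5  0.2] 0.9959893629636055
t 12.23 p [ 0.4597 -0.3141  0.0094] yaw 62.9 tilt 0.02 F [ 0.  -1.5  0.2] w 0.996 q [ 0.67  0.58 -0.23  1.92  0.2   0.66 -0.16]
t cm [-0.09 -0.16  0.34] w deg [ 0.01 -0.01  0.1 ]
```

View pics/b3.png

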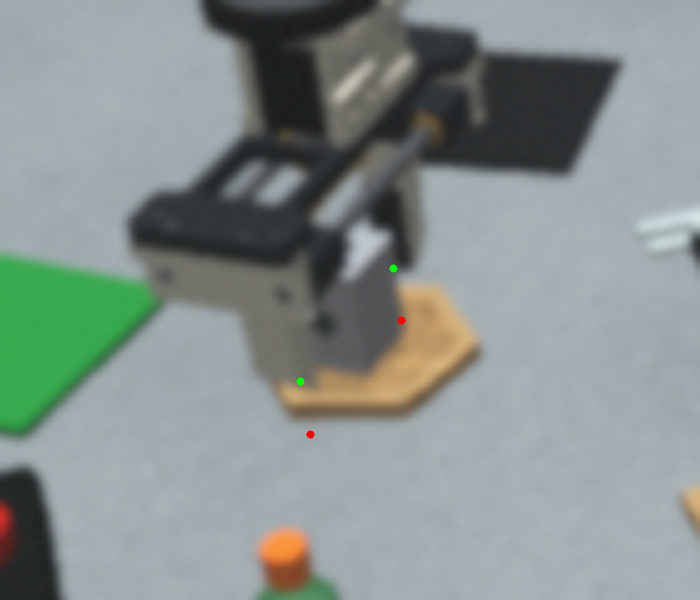

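```bash
python3 -m handwheel '[{"tx":-0.1,"ty":-0.1,"tz":0.2,"wx":0,"wy":0,"wz":0,"claw":0.7},{"tx":-0.1,"ty":-0.1,"tz":0.2,"wx":0,"wy":0,"wz":0,"claw":0.5},{"tx":-0.1,"ty":-0.1,"tz":0.2,"wx":0,"wy":0,"wz":0,"claw":0.1},{"tx":-0.1,"ty":-0.1,"tz":0.2,"wx":0,"wy":0,"wz":0,"claw":0.1},{"tx":-0.1,"ty":-0.1,"tz":0.2,"wx":0,"wy":0,"wz":0,"claw":0.1},{"tx":-0.1,"ty":-0.1,"tz":0.2,"wx":0,"wy":0,"wz":0,"claw":0.1},{"tx":-0.1,"ty":-0.1,"tz":0.2,"wx":0,"wy":0,"wz":0,"claw":0.1},{"tx":-0.1,"ty":-0.1,"tz":0.2,"wx":0,"wy":0,"wz":0,"claw":0.1},{"tx":-0.1,"ty":-0.1,"tz":0.2,"wx":0,"wy":0,"wz":0,"claw":0.1},{"tx":-0.1,"ty":-0.1,"tz":0.2,"wx":0,"wy":0,"wz":0,"claw":0.1}]' 45; python3 go.py; python3 -m handwheel '[{"tx":0,"ty":0,"tz":-1,"wx":0,"wy":0,"wz":0,"claw":0.1},{"tx":0,"ty":0,"tz":-3,"wx":0,"wy":0,"wz":0,"claw":0.1},{"tx":0,"ty":0,"tz":-5,"wx":0,"wy":0,"wz":0,"claw":0.1},{"tx":0,"ty":0,"tz":-7,"wx":0,"wy":0,"wz":0,"claw":0.1},{"tx":0,"ty":0,"tz":-7,"wx":0,"wy":0,"wz":0,"claw":0.1},{"tx":0,"ty":0,"tz":-7,"wx":0,"wy":0,"wz":0,"claw":0.1}]'; python3 look.py pics/b4.png; python3 go.py .622 -.1235 .0754 62.8
```

```text
clock: 13.07
position: [0.4572, -0.3151, 0.0068]
ee_rot: [-2.681, -1.637, 0.001]
force: [-1.9, 1.2, 3.1]
width: 0.41
t 13.07 p [ 0.4572 -0.3151  0.0068] yaw 62.8 tilt 0.06 F [-1.9  1.2  3.1] w 0.41 q [ 0.67  0.59 -0.23  1.93  0.21  0.65 -0.16]
clock: 13.57
position: [0.4584, -0.3156, 0.0777]
ee_rot: [2.679, 1.636, 0.002]
force: [-0.2, 0.0, -4.5]
width: 0.409
[ 0.4575 -0.3152  0.0766] 13.6167 [-0.8 -0.1 -4.5] 0.41143499471467077
t 13.62 p [ 0.4575 -0.3152  0.0766] yaw 62.8 tilt 0.01 F [-0.8 -0.1 -4.5] w 0.411 q [ 0.69  0.49 -0.25  1.88  0.17  0.8  -0.12]
t cm [24.56  5.88  0.12] w deg [0.01 0.01 0.03]
```

View pics/b4.png

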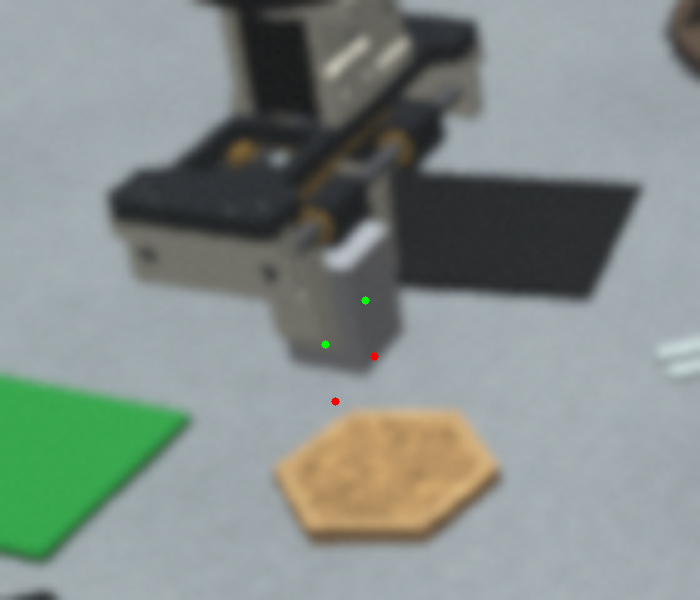

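The block is held upright at 38 mm width. Both plates now show clear, so I'll refit them.

```bash
cat > run3.py <<'E'
import sys
from fit import *
g={'plate_round':(.617,.275),'plate_square':(.624,-.123),'plate_hex':(.456,-.308),'mat':(.48,.035,np.radians(70.)),'ring_c':(.481,.036),'block_c':(.622,-.124),'hexagon_c':(.625,.275)}
Z={}
for a in sys.argv[1:]:
    n,*r=a.split(':')
    if r: g[n]=tuple(map(float,r[:2])); Z[n]=float(r[2])
    ms={}
    for c in("top","scene"):
        if n==sys.argv[1].split(':')[0]: vision.get_image(c)
        L=[o for o in nets.cut_out(n,c) if np.linalg.norm(o['uv']-project(c,[*g[n][:2],.02])[0])<25 and o['score']>.4]
        if L:
            ms[c]=L[0]['region'].astype(np.float32)
            r=fit(n,{c:ms[c]},g[n],Z.get(n,0));print(n,c,round(L[0]['score'],2),np.round(r.x[:2]*1000,1),round(np.degrees(r.x[2]),1),round(r.fun,3),flush=True)
E
python3 run3.py plate_square plate_hex
```

```text
plate_square top 0.64 [ 623.  -123.3] 14.9 0.037
plate_square scene 0.96 [ 621.1 -123.9] 103.9 0.072
plate_hex top 0.7 [ 456.5 -292.1] 31.3 0.707
plate_hex scene 0.95 [ 452.3 -308. ] 47.9 0.064
```

```bash
python3 -m handwheel '[{"tx":2,"ty":0.5,"tz":0,"wx":0,"wy":0,"wz":-4,"claw":0.1},{"tx":5,"ty":1.2,"tz":0,"wx":0,"wy":0,"wz":-9,"claw":0.1},{"tx":8,"ty":1.9,"tz":0,"wx":0,"wy":0,"wz":-14,"claw":0.1},{"tx":11,"ty":2.6,"tz":0,"wx":0,"wy":0,"wz":-19,"claw":0.1},{"tx":14,"ty":3.4,"tz":0,"wx":0,"wy":0,"wz":-24,"claw":0.1},{"tx":17,"ty":4.1,"tz":0,"wx":0,"wy":0,"wz":-29,"claw":0.1},{"tx":20,"ty":4.8,"tz":0,"wx":0,"wy":0,"wz":-34,"claw":0.1},{"tx":22.5,"ty":5.4,"tz":0,"wx":0,"wy":0,"wz":-38,"claw":0.1},{"tx":24.5,"ty":5.9,"tz":0,"wx":0,"wy":0,"wz":-41,"claw":0.1},{"tx":24.5,"ty":5.9,"tz":0,"wx":0,"wy":0,"wz":-41,"claw":0.1},{"tx":24.5,"ty":5.9,"tz":0,"wx":0,"wy":0,"wz":-41,"claw":0.1},{"tx":24.5,"ty":5.9,"tz":0,"wx":0,"wy":0,"wz":-41,"claw":0.1}]'; python3 look.py pics/b5.png; python3 go.py .622 -.1236 .0068 104
```

```text
clock: 14.92
position: [0.6215, -0.1246, 0.0761]
ee_rot: [-1.938, -2.472, 0.002]
force: [-0.6, -0.1, -4.3]
width: 0.407
[ 0.6212 -0.1253  0.0763] 14.9667 [-0.3 -0.8 -4.6] 0.41108903347036413
t 14.97 p [ 0.6212 -0.1253  0.0763] yaw 103.7 tilt 0.09 F [-0.3 -0.8 -4.6] w 0.411 q [ 0.4   0.62 -0.43  1.66  0.31  0.93  0.09]
t cm [0.15 0.12 6.95] w deg [-0.09  0.02 -0.25]
```

View pics/b5.png

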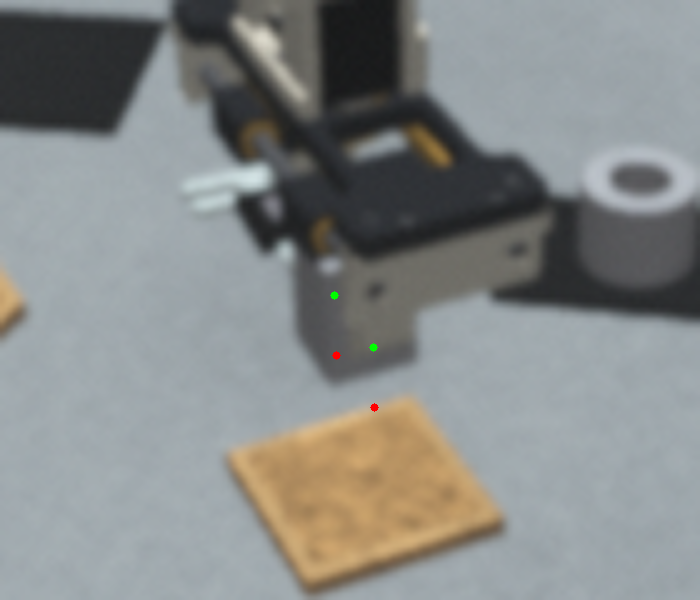

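```bash
python3 -m handwheel '[{"tx":0.1,"ty":0.1,"tz":1.5,"wx":0,"wy":0,"wz":0,"claw":0.1},{"tx":0.1,"ty":0.1,"tz":3.5,"wx":0,"wy":0,"wz":0,"claw":0.1},{"tx":0.1,"ty":0.1,"tz":5.2,"wx":0,"wy":0,"wz":0,"claw":0.1},{"tx":0.1,"ty":0.1,"tz":6.2,"wx":0,"wy":0,"wz":0,"claw":0.1},{"tx":0.1,"ty":0.1,"tz":6.7,"wx":0,"wy":0,"wz":0,"claw":0.1},{"tx":0.1,"ty":0.1,"tz":6.7,"wx":0,"wy":0,"wz":0,"claw":0.1},{"tx":0.1,"ty":0.1,"tz":6.7,"wx":0,"wy":0,"wz":0,"claw":0.1}]';  python3 go.py .622 -.1236 .0068 104
```

```text
clock: 15.55
position: [0.623, -0.1234, 0.0103]
ee_rot: [1.938, 2.472, 0.0]
force: [-0.0, -0.1, -3.2]
width: 0.406
t 15.55 p [ 0.623  -0.1234  0.0103] yaw 103.8 tilt 0.03 F [-0.  -0.1 -3.2] w 0.406 q [ 0.38  0.7  -0.4   1.71  0.36  0.81  0.05]
t cm [ 0.   -0.11  0.35] w deg [ 0.02  0.02 -0.2 ]
```

```bash
python3 -m handwheel '[{"tx":0,"ty":0,"tz":0.15,"wx":0,"wy":0,"wz":0,"claw":0.1},{"tx":0,"ty":0,"tz":0.3,"wx":0,"wy":0,"wz":0,"claw":0.1},{"tx":0,"ty":0,"tz":0.3,"wx":0,"wy":0,"wz":0,"claw":0.1}]';  python3 -m handwheel '[{"tx":0,"ty":0,"tz":0.1,"wx":0,"wy":0,"wz":0,"claw":0.1},{"tx":0,"ty":0,"tz":0.1,"wx":0,"wy":0,"wz":0,"claw":0.1}]'
```

```text
clock: 15.8
position: [0.6231, -0.123, 0.0073]
ee_rot: [1.937, 2.472, 0.0]
force: [-0.6, 0.3, -4.5]
width: 0.412
clock: 15.97
position: [0.6232, -0.123, 0.0068]
ee_rot: [1.937, 2.472, 0.0]
force: [-3.1, 1.2, 5.5]
width: 0.414
```

```bash
python3 -m handwheel '[{"tx":0,"ty":0,"tz":0,"wx":0,"wy":0,"wz":0,"claw":0.5},{"tx":0,"ty":0,"tz":0,"wx":0,"wy":0,"wz":0,"claw":1},{"tx":0,"ty":0,"tz":0,"wx":0,"wy":0,"wz":0,"claw":1},{"tx":0,"ty":0,"tz":0,"wx":0,"wy":0,"wz":0,"claw":1},{"tx":0,"ty":0,"tz":0,"wx":0,"wy":0,"wz":0,"claw":1},{"tx":0,"ty":0,"tz":-1,"wx":0,"wy":0,"wz":0,"claw":1},{"tx":0,"ty":0,"tz":-3,"wx":0,"wy":0,"wz":0,"claw":1},{"tx":0,"ty":0,"tz":-6,"wx":0,"wy":0,"wz":0,"claw":1},{"tx":0,"ty":0,"tz":-9,"wx":0,"wy":0,"wz":0,"claw":1},{"tx":0,"ty":0,"tz":-10,"wx":0,"wy":0,"wz":0,"claw":1},{"tx":0,"ty":0,"tz":-10,"wx":0,"wy":0,"wz":0,"claw":1}]'; python3 look.py pics/b6.png; python3 go.py .6255 .2755 .107 92
```

```text
clock: 16.88
position: [0.6252, -0.1229, 0.1099]
ee_rot: [1.934, 2.469, 0.005]
force: [0.4, 0.4, 0.0]
width: 0.997
[ 0.6239 -0.123   0.1077] 16.9333 [-0.9  0.2 -1. ] 0.999317218585557
t 16.93 p [ 0.6239 -0.123   0.1077] yaw 103.8 tilt 0.19 F [-0.9  0.2 -1. ] w 0.999 q [ 0.4   0.59 -0.45  1.63  0.29  0.98  0.1 ]
t cm [38.66  9.68  0.05] w deg [ 0.18  0.06 11.83]
```

View pics/b6.png

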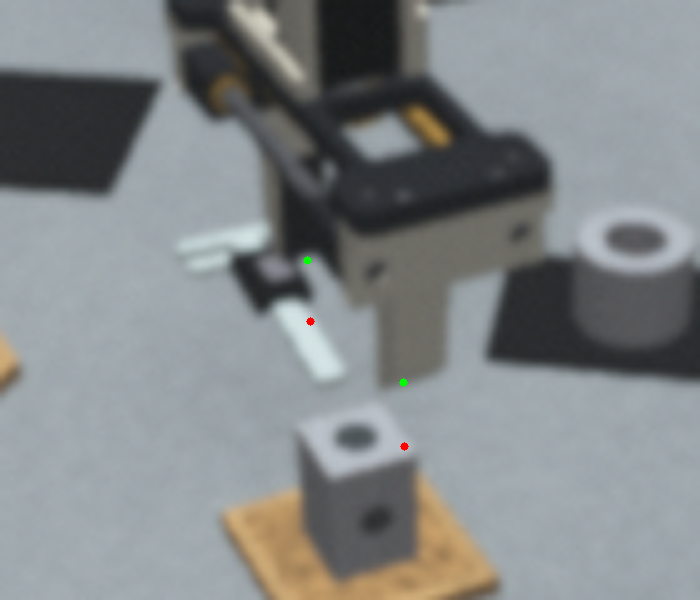

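```bash
python3 -m handwheel '[{"tx":2,"ty":0.5,"tz":0,"wx":0,"wy":0,"wz":-1,"claw":1},{"tx":5,"ty":1.2,"tz":0,"wx":0,"wy":0,"wz":-3,"claw":1},{"tx":8.7,"ty":2.2,"tz":0,"wx":0,"wy":0,"wz":-5,"claw":1},{"tx":12.4,"ty":3.1,"tz":0,"wx":0,"wy":0,"wz":-7,"claw":1},{"tx":16,"ty":4,"tz":0,"wx":0,"wy":0,"wz":-9,"claw":1},{"tx":19.7,"ty":4.9,"tz":0,"wx":0,"wy":0,"wz":-11,"claw":1},{"tx":23.4,"ty":5.9,"tz":0,"wx":0,"wy":0,"wz":-13,"claw":1},{"tx":27,"ty":6.8,"tz":0,"wx":0,"wy":0,"wz":-15,"claw":1},{"tx":30.7,"ty":7.7,"tz":0,"wx":0,"wy":0,"wz":-17,"claw":1},{"tx":34.4,"ty":8.6,"tz":0,"wx":0,"wy":0,"wz":-18,"claw":1},{"tx":37.5,"ty":9.4,"tz":0,"wx":0,"wy":0,"wz":-18,"claw":1},{"tx":38.7,"ty":9.7,"tz":0,"wx":0,"wy":0,"wz":-18,"claw":1}]'; python3 go.py; python3 run3.py plate_square block_c:.623:-.123:.01 hexagon_c:.6255:.2755:.01
```

```text
clock: 17.93
position: [0.6218, 0.2825, 0.1044]
ee_rot: [-1.517, -2.747, -0.002]
force: [0.0, 0.8, 0.4]
width: 1.0
t 17.93 p [0.6218 0.2825 0.1044] yaw 122.2 tilt 0.23 F [0.  0.8 0.4] w 1.0 q [-0.18  0.68 -0.53  1.5   0.37  1.06 -0.23]
plate_square top 0.62 [ 622.  -122.8] 13.1 0.347
plate_square scene 0.84 [ 623.3 -124.1] 12.9 0.362
block_c top 0.75 [ 624.2 -121.4] 10.4 0.07
block_c scene 0.67 [ 624.  -123.9] 9.7 0.039
hexagon_c scene 0.92 [623.8 275. ] 44.4 0.089
```

```bash
python3 look.py pics/d1.png; python3 go.py .6255 .2752 .003 122
```

```text
[0.625  0.2741 0.1057] 18.3833 [ 0.5  0.1 -0.6] 0.9977975166391508
t 18.38 p [0.625  0.2741 0.1057] yaw 121.7 tilt 0.05 F [ 0.5  0.1 -0.6] w 0.998 q [-0.17  0.68 -0.52  1.5   0.37  1.06 -0.23]
t cm [ 0.08  0.1  10.27] w deg [-0.03  0.05 -0.3 ]
```

View pics/d1.png

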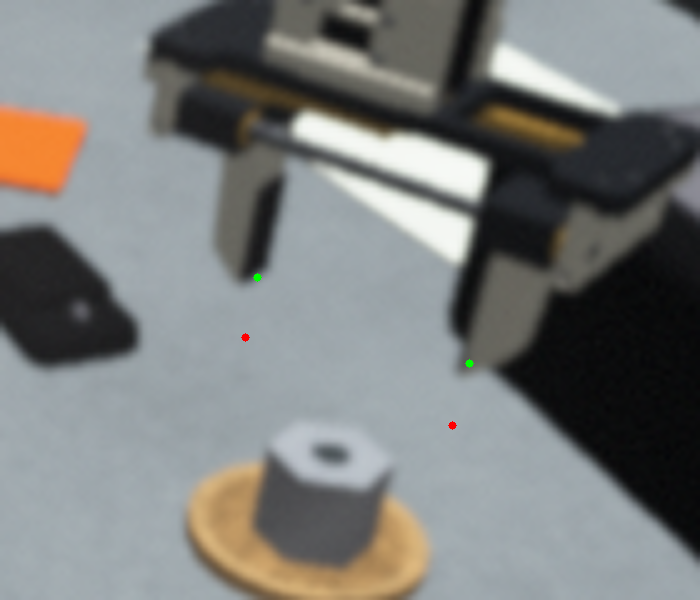

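```bash
python3 -m handwheel '[{"tx":0.1,"ty":0.1,"tz":2,"wx":0,"wy":0,"wz":0,"claw":1},{"tx":0.1,"ty":0.1,"tz":4.5,"wx":0,"wy":0,"wz":0,"claw":1},{"tx":0.1,"ty":0.1,"tz":7,"wx":0,"wy":0,"wz":0,"claw":1},{"tx":0.1,"ty":0.1,"tz":9,"wx":0,"wy":0,"wz":0,"claw":1},{"tx":0.1,"ty":0.1,"tz":10.2,"wx":0,"wy":0,"wz":0,"claw":1},{"tx":0.1,"ty":0.1,"tz":10.2,"wx":0,"wy":0,"wz":0,"claw":1},{"tx":0.1,"ty":0.1,"tz":10.2,"wx":0,"wy":0,"wz":0,"claw":1}]'; python3 look.py pics/d2.png; python3 go.py .6255 .2752 .003 122
```

```text
clock: 18.97
position: [0.6249, 0.277, 0.0039]
ee_rot: [-1.528, -2.745, 0.001]
force: [0.6, 0.6, 0.7]
width: 1.003
[0.6255 0.2776 0.0049] 19.0167 [0.5 0.5 0.7] 1.0016678731177775
t 19.02 p [0.6255 0.2776 0.0049] yaw 121.8 tilt 0.08 F [0.5 0.5 0.7] w 1.002 q [-0.2   0.79 -0.48  1.57  0.43  0.89 -0.28]
t cm [-0.2  -0.13  0.19] w deg [ 0.08 -0.   -0.19]
```

View pics/d2.png

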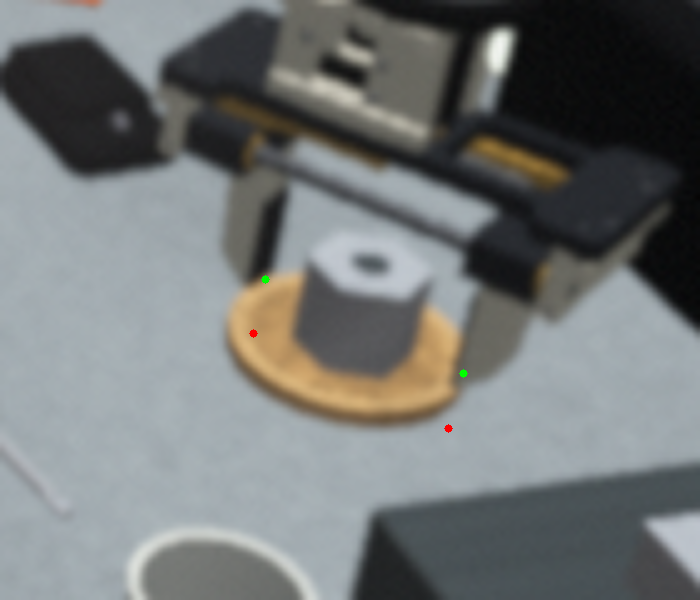

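```bash
python3 -m handwheel '[{"tx":-0.1,"ty":-0.1,"tz":0.2,"wx":0,"wy":0,"wz":0,"claw":0.7},{"tx":-0.1,"ty":-0.1,"tz":0.2,"wx":0,"wy":0,"wz":0,"claw":0.55},{"tx":-0.1,"ty":-0.1,"tz":0.2,"wx":0,"wy":0,"wz":0,"claw":0.2},{"tx":-0.1,"ty":-0.1,"tz":0.2,"wx":0,"wy":0,"wz":0,"claw":0.2},{"tx":-0.1,"ty":-0.1,"tz":0.2,"wx":0,"wy":0,"wz":0,"claw":0.2},{"tx":-0.1,"ty":-0.1,"tz":0.2,"wx":0,"wy":0,"wz":0,"claw":0.2},{"tx":-0.1,"ty":-0.1,"tz":0.2,"wx":0,"wy":0,"wz":0,"claw":0.2},{"tx":-0.1,"ty":-0.1,"tz":0.2,"wx":0,"wy":0,"wz":0,"claw":0.2},{"tx":-0.1,"ty":-0.1,"tz":0.2,"wx":0,"wy":0,"wz":0,"claw":0.2}]' 45; python3 go.py; python3 look.py pics/d3.png
```

```text
clock: 19.77
position: [0.6247, 0.2761, 0.0019]
ee_rot: [1.527, 2.745, 0.0]
force: [1.5, 0.4, 0.4]
width: 0.476
t 19.77 p [0.6247 0.2761 0.0019] yaw 121.8 tilt 0.02 F [1.5 0.4 0.4] w 0.476 q [-0.2   0.79 -0.48  1.58  0.44  0.89 -0.28]
[0.6247 0.2761 0.0019] 19.8167 [0.1 0.7 0.4] 0.47562256194164615
```

View pics/d3.png

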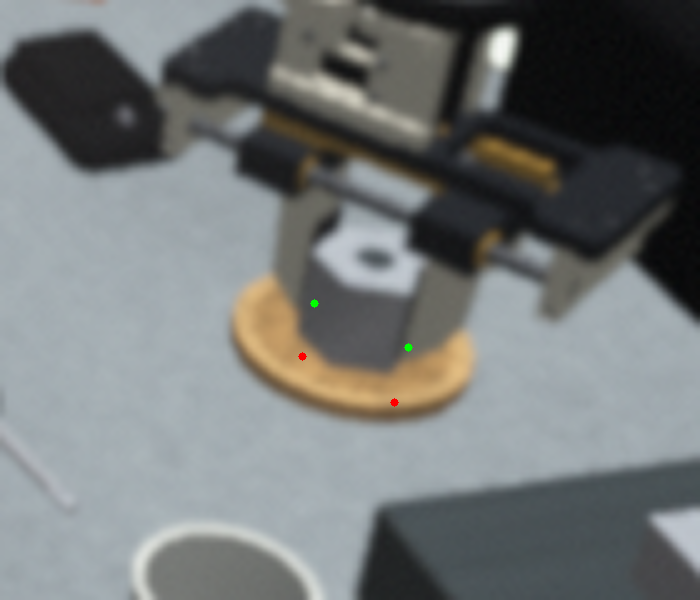

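```bash
python3 -m handwheel '[{"tx":0,"ty":0,"tz":-1,"wx":0,"wy":0,"wz":0,"claw":0.2},{"tx":0,"ty":0,"tz":-3,"wx":0,"wy":0,"wz":0,"claw":0.2},{"tx":0,"ty":0,"tz":-6,"wx":0,"wy":0,"wz":0,"claw":0.2},{"tx":0,"ty":0,"tz":-8,"wx":0,"wy":0,"wz":0,"claw":0.2},{"tx":0,"ty":0,"tz":-9,"wx":0,"wy":0,"wz":0,"claw":0.2},{"tx":-1.2,"ty":-1.3,"tz":-9,"wx":0,"wy":0,"wz":2,"claw":0.2},{"tx":-3,"ty":-3.4,"tz":-9,"wx":0,"wy":0,"wz":5,"claw":0.2},{"tx":-5.4,"ty":-6,"tz":-9,"wx":0,"wy":0,"wz":9,"claw":0.2},{"tx":-7.8,"ty":-8.7,"tz":-9,"wx":0,"wy":0,"wz":13,"claw":0.2},{"tx":-10.2,"ty":-11.4,"tz":-9,"wx":0,"wy":0,"wz":17,"claw":0.2},{"tx":-12,"ty":-13.4,"tz":-9,"wx":0,"wy":0,"wz":20,"claw":0.2},{"tx":-12,"ty":-13.4,"tz":-9,"wx":0,"wy":0,"wz":20,"claw":0.2}]'; python3 look.py pics/d4.png; python3 go.py .4525 -.308 .092 77.8
```

```text
clock: 20.82
position: [0.5714, 0.0943, 0.0904]
ee_rot: [1.993, 2.427, -0.013]
force: [-0.5, -1.8, -7.8]
width: 0.48
[0.5723 0.0982 0.0908] 20.8667 [-0.1  0.5 -6.5] 0.4800123449750413
t 20.87 p [0.5723 0.0982 0.0908] yaw 101.5 tilt 0.28 F [-0.1  0.5 -6.5] w 0.48 q [ 0.06  0.53 -0.46  1.79  0.3   0.89 -0.33]
t cm [-37.42 -19.84   0.07] w deg [-0.17  0.22 23.69]
```

View pics/d4.png

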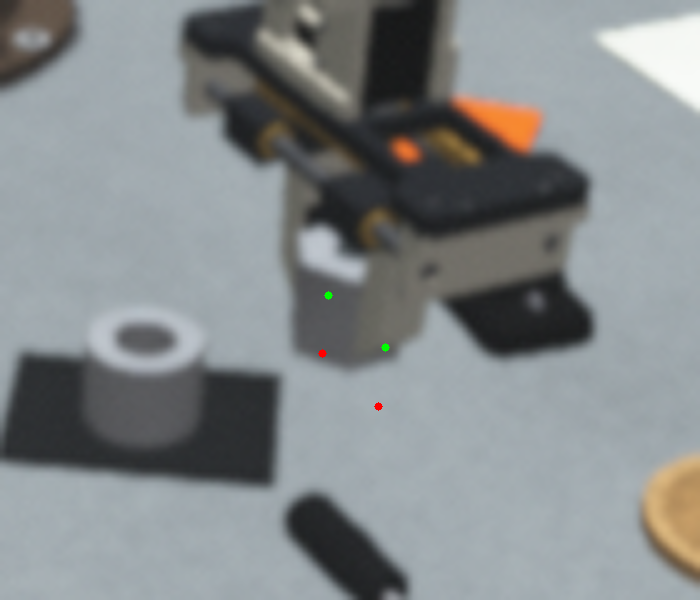

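```bash
python3 -m handwheel '[{"tx":-2,"ty":-1.1,"tz":0,"wx":0,"wy":0,"wz":2,"claw":0.2},{"tx":-5,"ty":-2.6,"tz":0,"wx":0,"wy":0,"wz":4,"claw":0.2},{"tx":-8.3,"ty":-4.4,"tz":0,"wx":0,"wy":0,"wz":7,"claw":0.2},{"tx":-11.8,"ty":-6.2,"tz":0,"wx":0,"wy":0,"wz":10,"claw":0.2},{"tx":-15.3,"ty":-8.1,"tz":0,"wx":0,"wy":0,"wz":13,"claw":0.2},{"tx":-18.8,"ty":-10,"tz":0,"wx":0,"wy":0,"wz":16,"claw":0.2},{"tx":-22.3,"ty":-11.8,"tz":0,"wx":0,"wy":0,"wz":18,"claw":0.2},{"tx":-25.8,"ty":-13.7,"tz":0,"wx":0,"wy":0,"wz":20,"claw":0.2},{"tx":-29.3,"ty":-15.5,"tz":0,"wx":0,"wy":0,"wz":22,"claw":0.2},{"tx":-32.6,"ty":-17.3,"tz":0,"wx":0,"wy":0,"wz":24,"claw":0.2},{"tx":-35.6,"ty":-18.9,"tz":0,"wx":0,"wy":0,"wz":24,"claw":0.2},{"tx":-37.4,"ty":-19.8,"tz":0,"wx":0,"wy":0,"wz":24,"claw":0.2}]'; python3 -m handwheel '[{"tx":0,"ty":0,"tz":0,"wx":0,"wy":0,"wz":0,"claw":0.2},{"tx":0,"ty":0,"tz":0,"wx":0,"wy":0,"wz":0,"claw":0.2}]'; python3 look.py pics/d5.png; python3 go.py .4525 -.308 .0019 77.8
```

```text
clock: 21.87
position: [0.4547, -0.3071, 0.0913]
ee_rot: [-2.447, -1.97, 0.003]
force: [0.3, -0.7, -6.8]
width: 0.478
clock: 22.03
position: [0.4563, -0.3039, 0.0913]
ee_rot: [-2.445, -1.971, 0.0]
force: [-0.6, 1.1, -6.0]
width: 0.479
[ 0.457  -0.3023  0.0914] 22.0833 [ 0.8  0.7 -7.2] 0.4755514486721435
t 22.08 p [ 0.457  -0.3023  0.0914] yaw 77.9 tilt 0.08 F [ 0.8  0.7 -7.2] w 0.476 q [ 0.72  0.46 -0.32  1.88  0.19  0.83  0.1 ]
t cm [-0.66 -0.31  8.95] w deg [-0.04 -0.07  0.06]
```

View pics/d5.png

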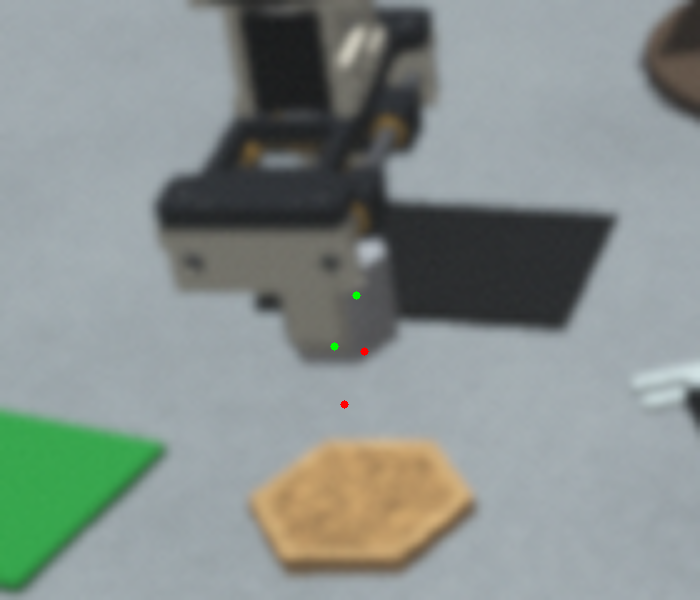

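```bash
python3 -m handwheel '[{"tx":-0.6,"ty":-0.3,"tz":1.5,"wx":0,"wy":0,"wz":0,"claw":0.2},{"tx":-0.6,"ty":-0.3,"tz":3.5,"wx":0,"wy":0,"wz":0,"claw":0.2},{"tx":-0.6,"ty":-0.3,"tz":5.5,"wx":0,"wy":0,"wz":0,"claw":0.2},{"tx":-0.6,"ty":-0.3,"tz":7.2,"wx":0,"wy":0,"wz":0,"claw":0.2},{"tx":-0.6,"ty":-0.3,"tz":8.2,"wx":0,"wy":0,"wz":0,"claw":0.2},{"tx":-0.6,"ty":-0.3,"tz":8.5,"wx":0,"wy":0,"wz":0,"claw":0.2},{"tx":-0.6,"ty":-0.3,"tz":8.5,"wx":0,"wy":0,"wz":0,"claw":0.2},{"tx":-0.6,"ty":-0.3,"tz":8.5,"wx":0,"wy":0,"wz":0,"claw":0.2}]'; python3 go.py .4525 -.308 .0019 77.8; python3 run3.py plate_hex
```

```text
clock: 22.75
position: [0.4535, -0.308, 0.0075]
ee_rot: [2.443, 1.975, 0.001]
force: [-0.2, -0.1, -6.4]
width: 0.478
t 22.75 p [ 0.4535 -0.308   0.0075] yaw 77.9 tilt 0.05 F [-0.2 -0.1 -6.4] w 0.478 q [ 0.7   0.58 -0.28  1.94  0.25  0.65  0.05]
t cm [-0.02 -0.1   0.56] w deg [ 0.05 -0.    0.1 ]
plate_hex top 0.52 [ 463.3 -284.8] -0.5 0.759
plate_hex scene 0.74 [ 454.1 -308.3] -11.1 0.309
```

```bash
python3 -m handwheel '[{"tx":0,"ty":0,"tz":0.3,"wx":0,"wy":0,"wz":0,"claw":0.2},{"tx":0,"ty":0,"tz":0.5,"wx":0,"wy":0,"wz":0,"claw":0.2},{"tx":0,"ty":0,"tz":0.5,"wx":0,"wy":0,"wz":0,"claw":0.2}]';  python3 -m handwheel '[{"tx":0,"ty":0,"tz":0.1,"wx":0,"wy":0,"wz":0,"claw":0.2},{"tx":0,"ty":0,"tz":0.1,"wx":0,"wy":0,"wz":0,"claw":0.2}]'
```

```text
clock: 23.2
position: [0.4527, -0.3087, 0.0018]
ee_rot: [2.444, 1.973, 0.0]
force: [0.0, -0.3, -5.9]
width: 0.481
clock: 23.37
position: [0.4527, -0.3087, 0.0018]
ee_rot: [2.444, 1.973, -0.0]
force: [-3.1, 2.0, 7.5]
width: 0.477
```

```bash
python3 -m handwheel '[{"tx":0,"ty":0,"tz":0,"wx":0,"wy":0,"wz":0,"claw":0.55},{"tx":0,"ty":0,"tz":0,"wx":0,"wy":0,"wz":0,"claw":1},{"tx":0,"ty":0,"tz":0,"wx":0,"wy":0,"wz":0,"claw":1},{"tx":0,"ty":0,"tz":0,"wx":0,"wy":0,"wz":0,"claw":1},{"tx":0,"ty":0,"tz":0,"wx":0,"wy":0,"wz":0,"claw":1},{"tx":0,"ty":0,"tz":-1,"wx":0,"wy":0,"wz":0,"claw":1},{"tx":0,"ty":0,"tz":-3,"wx":0,"wy":0,"wz":0,"claw":1},{"tx":0,"ty":0,"tz":-6,"wx":0,"wy":0,"wz":0,"claw":1},{"tx":0,"ty":0,"tz":-9,"wx":0,"wy":0,"wz":0,"claw":1},{"tx":0,"ty":0,"tz":-10,"wx":0,"wy":0,"wz":0,"claw":1},{"tx":0,"ty":0,"tz":-10,"wx":0,"wy":0,"wz":0,"claw":1}]'; python3 look.py pics/d6.png; python3 go.py .481 .036 .10 77.8
```

```text
clock: 24.28
position: [0.4546, -0.3095, 0.1044]
ee_rot: [2.44, 1.97, 0.003]
force: [0.9, -0.3, 0.0]
width: 1.0
[ 0.4535 -0.3091  0.1025] 24.3333 [ 0.3  0.1 -1.1] 0.9992357627191614
t 24.33 p [ 0.4535 -0.3091  0.1025] yaw 77.8 tilt 0.19 F [ 0.3  0.1 -1.1] w 0.999 q [ 0.74  0.45 -0.32  1.87  0.18  0.85  0.11]
t cm [34.31 -4.59  0.2 ] w deg [0.18 0.07 0.02]
```

View pics/d6.png

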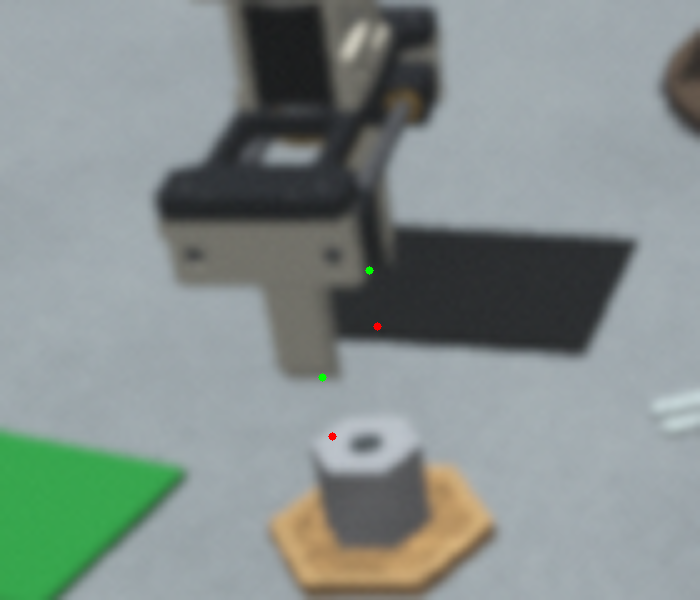

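```bash
python3 run3.py ring_c:.481:.036:.006 plate_round
```

```text
ring_c top 0.88 [481.6  34.7] 6.1 0.124
ring_c scene 0.94 [482.   33.9] 5.6 0.056
plate_round top 0.56 [621.  278.3] -1.9 0.061
plate_round scene 0.83 [619.2 274.7] 4.2 0.04
```

The hexagon is on its plate. Back to the ring on the mat.

```bash
python3 -m handwheel '[{"tx":2,"ty":-0.3,"tz":0,"wx":0,"wy":0,"wz":-2,"claw":1},{"tx":5,"ty":-0.7,"tz":0,"wx":0,"wy":0,"wz":-5,"claw":1},{"tx":8.7,"ty":-1.1,"tz":0,"wx":0,"wy":0,"wz":-9,"claw":1},{"tx":12.4,"ty":-1.6,"tz":0,"wx":0,"wy":0,"wz":-13,"claw":1},{"tx":16,"ty":-2.1,"tz":0,"wx":0,"wy":0,"wz":-17,"claw":1},{"tx":19.7,"ty":-2.6,"tz":0,"wx":0,"wy":0,"wz":-20,"claw":1},{"tx":23.4,"ty":-3.1,"tz":0,"wx":0,"wy":0,"wz":-20,"claw":1},{"tx":27,"ty":-3.6,"tz":0,"wx":0,"wy":0,"wz":-20,"claw":1},{"tx":30.4,"ty":-4,"tz":0,"wx":0,"wy":0,"wz":-20,"claw":1},{"tx":33,"ty":-4.4,"tz":0,"wx":0,"wy":0,"wz":-20,"claw":1},{"tx":34.3,"ty":-4.6,"tz":0,"wx":0,"wy":0,"wz":-20,"claw":1},{"tx":34.3,"ty":-4.6,"tz":0,"wx":0,"wy":0,"wz":-20,"claw":1}]'; python3 look.py pics/e1.png; python3 go.py .4815 .0355 -.001 97.8
```

```text
clock: 25.63
position: [0.4795, 0.0411, 0.1006]
ee_rot: [-2.056, -2.374, -0.002]
force: [0.5, -0.5, -0.4]
width: 1.0
[0.4794 0.0386 0.1005] 25.6833 [-0.5 -1.5 -0.2] 0.9999497339892899
t 25.68 p [0.4794 0.0386 0.1005] yaw 98.1 tilt 0.05 F [-0.5 -1.5 -0.2] w 1.0 q [ 0.2   0.38 -0.5   2.01  0.25  0.8  -0.3 ]
t cm [-0.35  0.17 10.15] w deg [-0.04 -0.04  0.29]
```

View pics/e1.png

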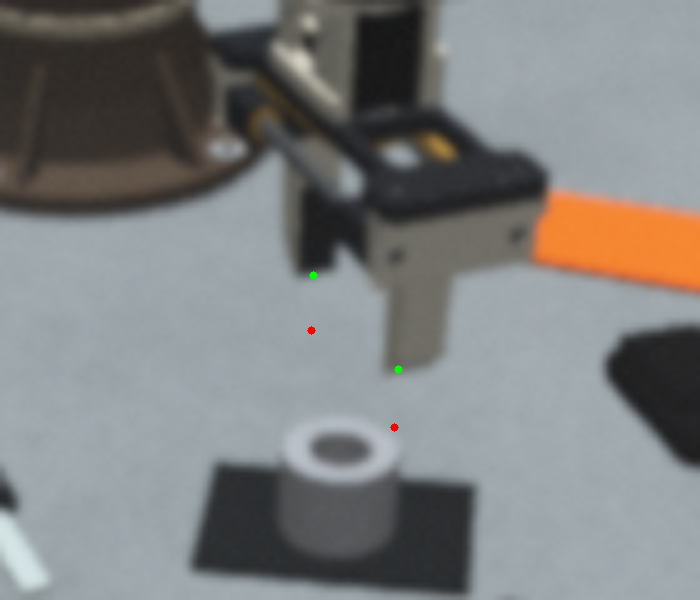

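```bash
python3 -m handwheel '[{"tx":-0.1,"ty":0.15,"tz":1.5,"wx":0,"wy":0,"wz":0,"claw":1},{"tx":-0.1,"ty":0.15,"tz":3.5,"wx":0,"wy":0,"wz":0,"claw":1},{"tx":-0.1,"ty":0.15,"tz":5,"wx":0,"wy":0,"wz":0,"claw":1},{"tx":-0.1,"ty":0.15,"tz":5,"wx":0,"wy":0,"wz":0,"claw":1},{"tx":-0.1,"ty":0.15,"tz":5,"wx":0,"wy":0,"wz":0,"claw":1}]'; python3 go.py .4815 .0355 -.001 97.8
```

```text
clock: 26.1
position: [0.4806, 0.0346, 0.0502]
ee_rot: [-2.065, -2.366, 0.003]
force: [0.6, 0.0, 0.2]
width: 1.0
t 26.1 p [0.4806 0.0346 0.0502] yaw 97.8 tilt 0.15 F [0.6 0.  0.2] w 1.0 q [ 0.17  0.46 -0.46  2.06  0.31  0.69 -0.36]
t cm [0.08 0.11 5.12] w deg [-0.14  0.02 -0.02]
```

```bash
python3 -m handwheel '[{"tx":0.1,"ty":0.1,"tz":1.5,"wx":0,"wy":0,"wz":0,"claw":1},{"tx":0.1,"ty":0.1,"tz":3.2,"wx":0,"wy":0,"wz":0,"claw":1},{"tx":0.1,"ty":0.1,"tz":4.6,"wx":0,"wy":0,"wz":0,"claw":1},{"tx":0.1,"ty":0.1,"tz":5.1,"wx":0,"wy":0,"wz":0,"claw":1},{"tx":0.1,"ty":0.1,"tz":5.1,"wx":0,"wy":0,"wz":0,"claw":1},{"tx":0.1,"ty":0.1,"tz":5.1,"wx":0,"wy":0,"wz":0,"claw":0.7},{"tx":0.1,"ty":0.1,"tz":5.1,"wx":0,"wy":0,"wz":0,"claw":0.6},{"tx":0.1,"ty":0.1,"tz":5.1,"wx":0,"wy":0,"wz":0,"claw":0.3},{"tx":0.1,"ty":0.1,"tz":5.1,"wx":0,"wy":0,"wz":0,"claw":0.3},{"tx":0.1,"ty":0.1,"tz":5.1,"wx":0,"wy":0,"wz":0,"claw":0.3},{"tx":0.1,"ty":0.1,"tz":5.1,"wx":0,"wy":0,"wz":0,"claw":0.3},{"tx":0.1,"ty":0.1,"tz":5.1,"wx":0,"wy":0,"wz":0,"claw":0.3}]' 45; python3 go.py; python3 look.py pics/e2.png
```

```text
clock: 27.1
position: [0.4812, 0.0364, -0.0001]
ee_rot: [-2.064, -2.367, 0.003]
force: [-4.1, -0.7, 6.4]
width: 0.596
t 27.1 p [ 4.812e-01  3.640e-02 -1.000e-04] yaw 97.8 tilt 0.12 F [-4.1 -0.7  6.4] w 0.596 q [ 0.12  0.54 -0.41  2.1   0.38  0.58 -0.42]
[ 4.813e-01  3.640e-02 -1.000e-04] 27.15 [-4.9 -1.5  7.2] 0.5955040740058661
```

View pics/e2.png

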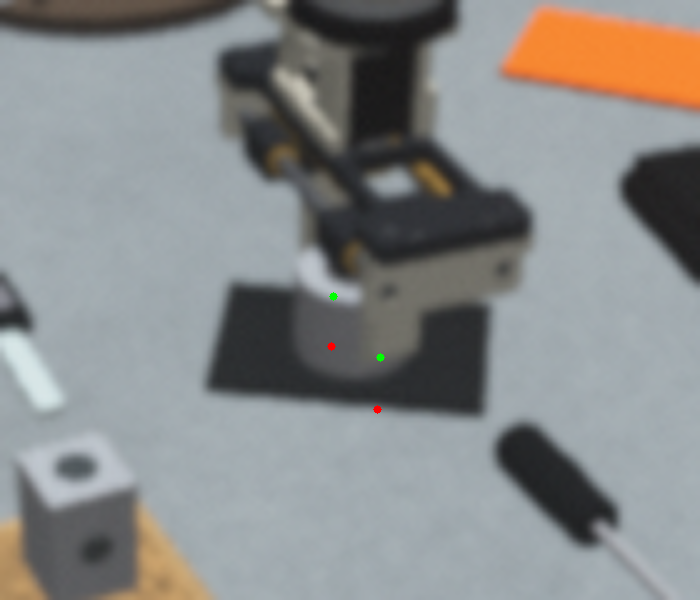

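```bash
python3 -m handwheel '[{"tx":0,"ty":0,"tz":-1,"wx":0,"wy":0,"wz":0,"claw":0.3},{"tx":0,"ty":0,"tz":-3,"wx":0,"wy":0,"wz":0,"claw":0.3},{"tx":0,"ty":0,"tz":-6,"wx":0,"wy":0,"wz":0,"claw":0.3},{"tx":0,"ty":0,"tz":-8,"wx":0,"wy":0,"wz":0,"claw":0.3},{"tx":1.6,"ty":1.2,"tz":-8,"wx":0,"wy":0,"wz":-2,"claw":0.3},{"tx":4.2,"ty":3.3,"tz":-8,"wx":0,"wy":0,"wz":-6,"claw":0.3},{"tx":7,"ty":5.4,"tz":-8,"wx":0,"wy":0,"wz":-10,"claw":0.3},{"tx":9.8,"ty":7.6,"tz":-8,"wx":0,"wy":0,"wz":-14,"claw":0.3},{"tx":12.6,"ty":9.8,"tz":-8,"wx":0,"wy":0,"wz":-18,"claw":0.3},{"tx":15.4,"ty":12,"tz":-8,"wx":0,"wy":0,"wz":-22,"claw":0.3},{"tx":18,"ty":14,"tz":-8,"wx":0,"wy":0,"wz":-24,"claw":0.3},{"tx":19,"ty":14.8,"tz":-8,"wx":0,"wy":0,"wz":-24,"claw":0.3}]';python3 -m handwheel '[{"tx":0,"ty":0,"tz":0,"wx":0,"wy":0,"wz":0,"claw":0.3},{"tx":0,"ty":0,"tz":0,"wx":0,"wy":0,"wz":0,"claw":0.3},{"tx":0,"ty":0,"tz":0,"wx":0,"wy":0,"wz":0,"claw":0.3}]'; python3 look.py pics/e3.png; python3 go.py .620 .2765 .004 121.8
```

```text
clock: 28.15
position: [0.6039, 0.2506, 0.08]
ee_rot: [-1.518, -2.748, -0.006]
force: [-1.0, 0.3, -4.8]
width: 0.596
clock: 28.4
position: [0.6024, 0.2438, 0.0793]
ee_rot: [-1.528, -2.745, 0.003]
force: [0.1, -0.6, -6.5]
width: 0.595
[0.6026 0.2434 0.0795] 28.45 [-0.2 -0.6 -5.3] 0.5932664125242408
t 28.45 p [0.6026 0.2434 0.0795] yaw 121.8 tilt 0.12 F [-0.2 -0.6 -5.3] w 0.593 q [-0.12  0.66 -0.55  1.61  0.4   0.98 -0.24]
t cm [1.9  3.24 7.54] w deg [-0.11  0.05 -0.03]
```

View pics/e3.png

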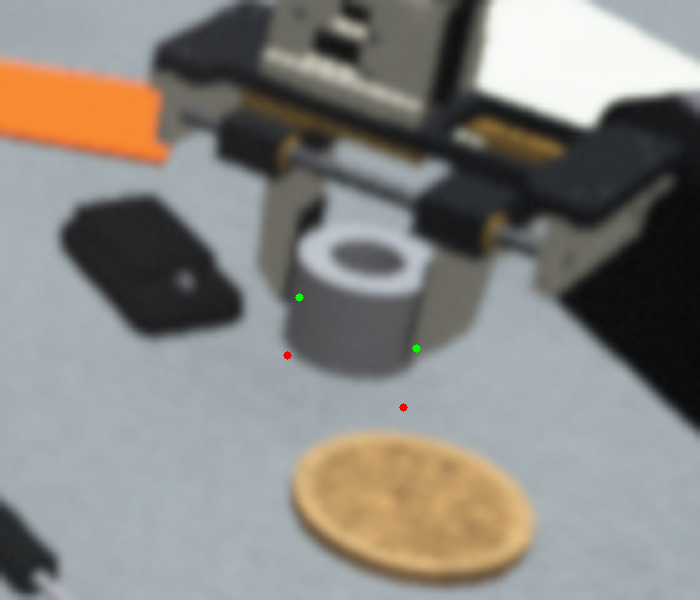

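```bash
python3 -m handwheel '[{"tx":0.8,"ty":1.3,"tz":0,"wx":0,"wy":0,"wz":0,"claw":0.3},{"tx":1.7,"ty":2.8,"tz":0,"wx":0,"wy":0,"wz":0,"claw":0.3},{"tx":1.9,"ty":3.2,"tz":0.5,"wx":0,"wy":0,"wz":0,"claw":0.3},{"tx":1.9,"ty":3.2,"tz":2,"wx":0,"wy":0,"wz":0,"claw":0.3},{"tx":1.9,"ty":3.2,"tz":4,"wx":0,"wy":0,"wz":0,"claw":0.3},{"tx":1.9,"ty":3.2,"tz":5.5,"wx":0,"wy":0,"wz":0,"claw":0.3},{"tx":1.9,"ty":3.2,"tz":6.2,"wx":0,"wy":0,"wz":0,"claw":0.3},{"tx":1.9,"ty":3.2,"tz":6.2,"wx":0,"wy":0,"wz":0,"claw":0.3},{"tx":1.9,"ty":3.2,"tz":6.2,"wx":0,"wy":0,"wz":0,"claw":0.3},{"tx":1.9,"ty":3.2,"tz":6.2,"wx":0,"wy":0,"wz":0,"claw":0.3}]'; python3 look.py pics/e4.png; python3 go.py .620 .2765 .004 121.8; python3 run3.py ring_c:.62:.2765:.023 plate_round
```

```text
clock: 29.28
position: [0.621, 0.2783, 0.019]
ee_rot: [1.527, 2.744, 0.002]
force: [0.4, -0.3, -6.2]
width: 0.593
[0.6211 0.2785 0.0192] 29.3333 [ 0.7  0.7 -6. ] 0.5985787828694307
t 29.33 p [0.6211 0.2785 0.0192] yaw 121.8 tilt 0.11 F [ 0.7  0.7 -6. ] w 0.599 q [-0.19  0.77 -0.51  1.57  0.44  0.92 -0.3 ]
t cm [-0.11 -0.2   1.52] w deg [0.11 0.01 0.01]
ring_c scene 0.91 [618.4 274.5] 6.4 0.137
plate_round scene 0.87 [618.7 275.4] 3.1 0.39
```

View pics/e4.png

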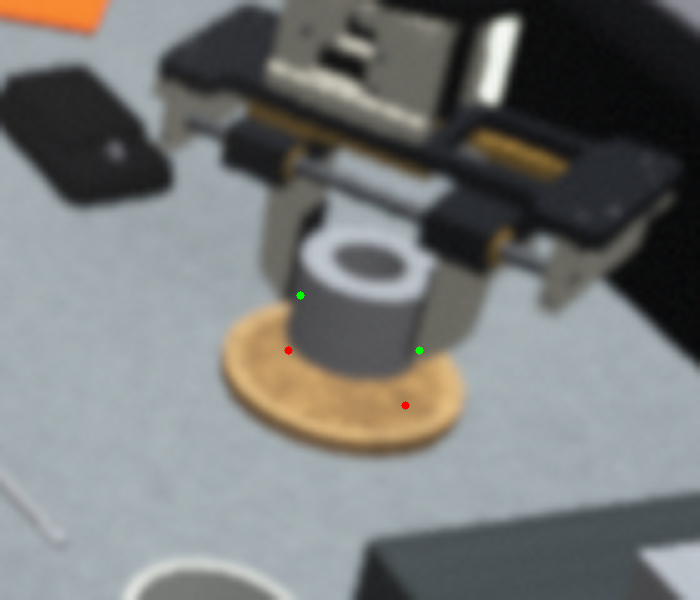

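```bash
python3 -m handwheel '[{"tx":-0.1,"ty":-0.2,"tz":0.5,"wx":0,"wy":0,"wz":0,"claw":0.3},{"tx":-0.1,"ty":-0.2,"tz":1,"wx":0,"wy":0,"wz":0,"claw":0.3},{"tx":-0.1,"ty":-0.2,"tz":1.3,"wx":0,"wy":0,"wz":0,"claw":0.3},{"tx":-0.1,"ty":-0.2,"tz":1.4,"wx":0,"wy":0,"wz":0,"claw":0.3},{"tx":-0.1,"ty":-0.2,"tz":1.4,"wx":0,"wy":0,"wz":0,"claw":0.3}]'; python3 -m handwheel '[{"tx":0,"ty":0,"tz":0.1,"wx":0,"wy":0,"wz":0,"claw":0.3},{"tx":0,"ty":0,"tz":0.1,"wx":0,"wy":0,"wz":0,"claw":0.3}]'
```

```text
clock: 30.05
position: [0.6187, 0.2758, 0.004]
ee_rot: [-1.527, -2.745, 0.002]
force: [-3.4, -2.7, 3.7]
width: 0.594
clock: 30.22
position: [0.6188, 0.2757, 0.004]
ee_rot: [1.527, 2.745, -0.002]
force: [-6.3, -3.5, 12.9]
width: 0.595
```

```bash
python3 -m handwheel '[{"tx":0,"ty":0,"tz":-0.1,"wx":0,"wy":0,"wz":0,"claw":0.65},{"tx":0,"ty":0,"tz":-0.1,"wx":0,"wy":0,"wz":0,"claw":1},{"tx":0,"ty":0,"tz":-0.1,"wx":0,"wy":0,"wz":0,"claw":1},{"tx":0,"ty":0,"tz":-0.1,"wx":0,"wy":0,"wz":0,"claw":1},{"tx":0,"ty":0,"tz":-0.1,"wx":0,"wy":0,"wz":0,"claw":1},{"tx":0,"ty":0,"tz":-1,"wx":0,"wy":0,"wz":0,"claw":1},{"tx":0,"ty":0,"tz":-3,"wx":0,"wy":0,"wz":0,"claw":1},{"tx":0,"ty":0,"tz":-6,"wx":0,"wy":0,"wz":0,"claw":1},{"tx":0,"ty":0,"tz":-9,"wx":0,"wy":0,"wz":0,"claw":1},{"tx":0,"ty":0,"tz":-12,"wx":0,"wy":0,"wz":0,"claw":1},{"tx":0,"ty":0,"tz":-14,"wx":0,"wy":0,"wz":0,"claw":1},{"tx":0,"ty":0,"tz":-14,"wx":0,"wy":0,"wz":0,"claw":1}]'; python3 -m handwheel '[{"tx":0,"ty":-4,"tz":0,"wx":0,"wy":0,"wz":0,"claw":1},{"tx":0,"ty":-8,"tz":0,"wx":0,"wy":0,"wz":0,"claw":1},{"tx":0,"ty":-12,"tz":0,"wx":0,"wy":0,"wz":0,"claw":1},{"tx":0,"ty":-16,"tz":0,"wx":0,"wy":0,"wz":0,"claw":1},{"tx":0,"ty":-18,"tz":0,"wx":0,"wy":0,"wz":0,"claw":1},{"tx":0,"ty":-18,"tz":0,"wx":0,"wy":0,"wz":0,"claw":1},{"tx":0,"ty":-18,"tz":0,"wx":0,"wy":0,"wz":0,"claw":1},{"tx":0,"ty":-18,"tz":0,"wx":0,"wy":0,"wz":0,"claw":1}]'; python3 run3.py ring_c:.62:.2765:.01 block_c:.623:-.123:.01 hexagon_c:.4525:-.308:.01; python3 - <<'E'
from h import *
cv2.imwrite("pics/f1.png",vision.get_image("scene")[0]);cv2.imwrite("pics/f2.png",vision.get_image("top")[0]);print(sensors.observe()['clock'])
E
```

```text
clock: 31.22
position: [0.6214, 0.2784, 0.149]
ee_rot: [1.525, 2.742, 0.011]
force: [0.8, 1.3, 0.5]
width: 0.999
clock: 31.88
position: [0.4672, 0.1818, 0.1433]
ee_rot: [1.527, 2.745, 0.002]
force: [0.2, 0.4, 0.6]
width: 1.001
ring_c scene 0.74 [618.8 272.6] 8.4 0.064
block_c top 0.86 [ 623.6 -121.5] 11.3 0.071
block_c scene 0.6 [ 622.4 -123.7] 10.6 0.04
hexagon_c top 0.68 [ 453.9 -308.3] 52.9 0.074
hexagon_c scene 0.9 [ 450.6 -310.4] 42.5 0.098
32.3833
```

View pics/f1.png

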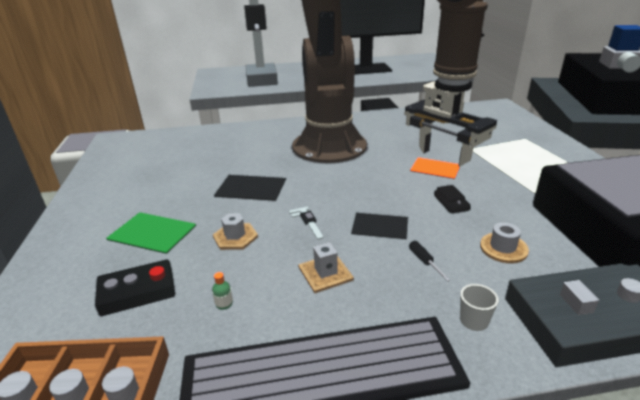

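View pics/f2.png

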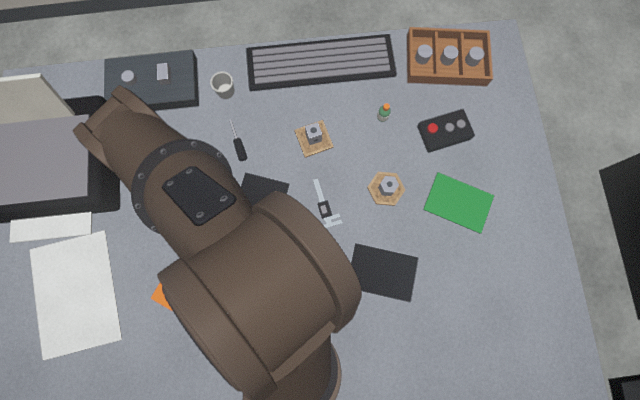

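The scene view shows the ring on the round plate (505,240), the block on the square plate (326,262) and the hexagon on the hex plate (233,228). All three are upright and centred. The mat (380,225) is empty and the gripper is clear of everything, so I'm handing the job in.

```bash
python3 -c "
from cell import arm
print(arm.sign_off())"
```

```text
the job is handed in; nothing more can be done
None
```

All three masters are on their own plates, upright, with the mat empty and the arm clear. I handed the job in at about 32 s. The ring waited on the smaller black mat, released, while I moved the block to the square plate and then the hexagon to the hexagonal plate. The ring then went to the round plate.

**Last checks:**
- **Block:** fits put it within about 2 mm of the plate centre.
- **Hexagon:** within about 3 mm of the plate centre. The two cameras disagreed by about 4 mm.
- **Ring:** about 2–4 mm off the plate centre. This is from the scene camera only, because the arm hid it from the top camera.

**What disagreed:** the reported tool height was about 30 mm lower than where the cameras showed the fingers. I corrected for it, and each set-down made contact within about 1 mm of the height I expected.

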